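Weigh two plates on a beam scale

TASK

Weigh the two aluminium plates together on the beam scale: hang the big plate on the scale's hook first and then the small plate in front of it on the same hook, each by its hole. Then slide the poise along the beam until the beam comes to rest level by itself, with its pointed end at the white mark, and leave the roll of masking tape, the sanding roll and the screwdriver where they are.

Things in the scene. Friction and masses are not known exactly. Their poses are not given: they have to be found in the camera images.
- beam (a joint): Tilt of the scale's steel beam (rad), a bar 305 mm long, 8 mm thick, 18 mm high. 0 is level; positive means hook end up, poise end down. Stops at -0.14 and +0.14; it starts at the + stop and stays there, even with both plates hung, until the poise is moved. Left alone it swings to rest in about 1.5 s.
- poise (a joint): Position of the brass sliding poise (250 g) along the beam (m): it stands 50 mm + this from the pivot, on the side away from the hook; grows outward, 0 to 0.115. Slides with 1.2 N of friction, stays where left. With both plates hung, balance lies between 0.03 and 0.085, by the plates' true masses; near it each 10 mm outward tilts the beam by about +0.065 rad.
- beam_pivot (a point): Beam's pivot, 165 mm above the bench, mid-beam in height and thickness. Axes turn with the beam: y along it to the hook end, x level, to the scale's back, z up. Behind (x 25 to 47 mm) a column 34 mm wide rises 22 mm above the pivot; a bob hangs 100 mm below. At y = -232 mm, x 21 to 31 mm, a post with the white level mark and two stop pins rises 40 mm above pivot height.
- hook_root (a point): Where the hook leaves the beam's front face, 70 mm from the pivot. Axes as beam_pivot's. The hook is a round steel bar, 10 mm in diameter, running level from here along -x for 100 mm (roughly at the robot), then turning up: its tip ends 110 mm out, 13 mm above the bar's axis. A collar 24 mm across, 5 mm thick, is at the root.
- poise_knob (a point): Centre of the black ball knob, 22 mm in diameter, 52 mm above the beam's centre line on a 9 mm stem on top of the brass poise (30 x 30 x 34 mm, its top 13 mm above the centre line). Axes as beam_pivot's. Can be gripped or pushed along the beam.
- big_plate_centre (a point): Centre of the big aluminium plate, 80 mm wide (its y), 130 mm high (its z, up along the plate), 10 mm thick (its x), about 260 g (0.85 to 1.2 times). It stands in a slanted plywood rack, top edge leaning 25 to 33 degrees towards the robot, its lowest 36 mm between the rack's cheeks; pull it out along its own z.
- big_plate_hole (a point): Centre of the big plate's round hole, 34 mm in diameter, 55 mm below the top edge (10 mm above the plate's centre). Axes as the plate's. When hung it rests 12 mm below the hook bar's axis.
- small_plate_centre (a point): Centre of the small aluminium plate, 56 mm wide (y), 105 mm high (z), 10 mm thick (x), about 140 g (0.85 to 1.2 times), standing in the same rack beside the big one (either may be left or right; centres 100 mm apart).
- small_plate_hole (a point): Centre of the small plate's round hole, 34 mm in diameter, 55 mm below the top edge (2.5 mm below the plate's centre). Axes as the plate's. When hung it rests 12 mm below the hook bar's axis.
- big_plate: The big plate; origin at the middle of its lower edge.
- small_plate: The small plate; origin at the middle of its lower edge.
- tape_roll: Roll of masking tape, 110 mm across, 24 mm high, lying flat behind the scale; origin under its centre. Bystander.
- sanding_roll: Dark sanding roll, 49 x 106 x 49 mm, lying at the front edge; origin under its centre. Bystander.
- screwdriver: Screwdriver, 210 mm long, 30 mm high, lying behind the rack; origin under its centre. Bystander.

How it is judged:
On the way, in this order (a step that is already met when the one before it is completed fails the run):
1. the big plate hangs on the hook by its hole, released, the small one not yet (x of big_plate_hole in the frame of hook_root between -0.1 and -0.005 m and y of big_plate_hole in the frame of hook_root between -0.014 and 0.014 m and z of big_plate_hole in the frame of hook_root between -0.02 and -0.004 m and angle between big_plate_hole's own z axis and vertical below 0.35 rad and contact force between the fingers and big_plate below 0.1 N and not (x of small_plate_hole in the frame of hook_root between -0.1 and -0.005 m and y of small_plate_hole in the frame of hook_root between -0.014 and 0.014 m and z of small_plate_hole in the frame of hook_root between -0.02 and -0.004 m and angle between small_plate_hole's own z axis and vertical below 0.35 rad)), for 0.2 s.
2. the small plate hangs on the same hook in front of the big one, released (x of big_plate_hole in the frame of hook_root between -0.1 and -0.005 m and y of big_plate_hole in the frame of hook_root between -0.014 and 0.014 m and z of big_plate_hole in the frame of hook_root between -0.02 and -0.004 m and angle between each of big_plate_hole, small_plate_hole's own z axis and vertical below 0.35 rad and x of small_plate_hole in the frame of hook_root between -0.1 and -0.005 m and y of small_plate_hole in the frame of hook_root between -0.014 and 0.014 m and z of small_plate_hole in the frame of hook_root between -0.02 and -0.004 m and contact force between the fingers and small_plate below 0.1 N and contact force between the fingers and big_plate below 0.1 N), for 0.2 s.
3. the beam stands level (x of big_plate_hole in the frame of hook_root between -0.1 and -0.005 m and y of big_plate_hole in the frame of hook_root between -0.014 and 0.014 m and z of big_plate_hole in the frame of hook_root between -0.02 and -0.004 m and angle between each of big_plate_hole, small_plate_hole's own z axis and vertical below 0.35 rad and x of small_plate_hole in the frame of hook_root between -0.1 and -0.005 m and y of small_plate_hole in the frame of hook_root between -0.014 and 0.014 m and z of small_plate_hole in the frame of hook_root between -0.02 and -0.004 m and value of joint beam between -0.035 and 0.035 rad and velocity of joint beam between -0.05 and 0.05 rad/s), for 0.2 s.
At the end, for the whole second after the job is handed in: Both plates hang by their holes on the hook, upright (within 20 degrees), the big one nearer the beam and the small one in front of it; the beam rests level within 0.035 rad (2 degrees) (all of step 3 and ((x of big_plate_hole in the frame of hook_root above -0.09 m and x of small_plate_hole in the frame of hook_root below -0.09 m) or (x of big_plate_hole in the frame of hook_root above -0.08 m and x of small_plate_hole in the frame of hook_root below -0.08 m) or (x of big_plate_hole in the frame of hook_root above -0.07 m and x of small_plate_hole in the frame of hook_root below -0.07 m) or (x of big_plate_hole in the frame of hook_root above -0.06 m and x of small_plate_hole in the frame of hook_root below -0.06 m) or (x of big_plate_hole in the frame of hook_root above -0.05 m and x of small_plate_hole in the frame of hook_root below -0.05 m) or (x of big_plate_hole in the frame of hook_root above -0.04 m and x of small_plate_hole in the frame of hook_root below -0.04 m) or (x of big_plate_hole in the frame of hook_root above -0.03 m and x of small_plate_hole in the frame of hook_root below -0.03 m) or (x of big_plate_hole in the frame of hook_root above -0.02 m and x of small_plate_hole in the frame of hook_root below -0.02 m) or (x of big_plate_hole in the frame of hook_root above -0.01 m and x of small_plate_hole in the frame of hook_root below -0.01 m)) and linear speed of each of big_plate, small_plate below 0.03 m/s); the robot touches nothing.
It fails at once if the roll of masking tape is pushed more than 40 mm away (distance of tape_roll from where it was at the start of the episode above 0.04 m).
It fails at once if the sanding roll is pushed more than 40 mm away (distance of sanding_roll from where it was at the start of the episode above 0.04 m).
It fails at once if the screwdriver is pushed more than 40 mm away (distance of screwdriver from where it was at the start of the episode above 0.04 m).
It also fails if it takes over 72 s, if anything falls off the work surface, if the arm or the gripper's body presses on something with over 40 N, if the wrist force passes 120 N, or if a joint passes its speed limit or range.

ROBOT

A 6-joint arm with a two-finger parallel gripper is mounted at the origin on a cart in front of the work surface, level with it; the furniture and walls round the work are solid. World frame = base frame: x ahead of the robot, y to its left, z up, the work surface at z = 0. Lengths are in m, angles in rad, forces in N, time in s.
With the tool pointing down it reaches from about 0.4 to 0.825 m from the base axis. Payload 7 kg.
Tool frame: the origin (TCP) lies midway between the tips of the shut fingers; the grasp point (between the pads) lies 19 mm behind it; z points along the fingers, y is the line along which they close (so a half turn about z gives the same grasp; the last joint's range is limited). The gripper opens to 88 mm and grips with 3 to 60 N. Pads are 19 mm wide; open, the fingers measure 130 mm over their backs; the gripper's body (78 mm by 193 mm) begins 47 mm behind the grasp point.
Start: joints at [1.54, 0.359, 0.012, 0, -1.224, -0.288], TCP at [0.212, 0.641, 0.227] pointing down, gripper open.
Joint ranges: [-3.07, 3.07], [-1.43, 2.12], [-1.02, 1.25], [-3.03, 1.67], [-3.05, -0], [-3.03, 3.03]. Speed limits (rad/s): [2.39, 2.39, 3.01, 3.14, 3.14, 3.14].

INTERFACE

Orientations are given as [roll, pitch, yaw] about the fixed x, y, z axes, in that order (R = Rz(yaw) Ry(pitch) Rx(roll)).
In Python, from station import get_state, grab_frame, calibration, job_done, boxes_of, regions_of, spot_point gives the robot as it stands. The module is installed in compiled form; this text tells all that it offers.
- The arm moves only by the tool arm_command, never from a script. Its argument "commands" is a list of rows, each an object of numbers: "tx", "ty", "tz": the shift along the tool's x, y, z each as a share of 25 cm, from -1 to 1; "twist": the turn about the tool's z as a share of 180 degrees, from -1 to 1. A call has exactly 8 rows; each row is the pose to reach, as a shift and turn from the pose commanded when the call began, along the tool's axes at that moment, turning the shorter way round; what a row does not reach only later rows make up. A row lasts 1/12 s, in which the tool goes at most 41.7 mm and 7.16 degrees, less where a joint would pass 70% of its speed; a pose out of reach is approached as far as the arm can. A call with a number of a shift or a turn outside -1 to 1 is refused whole. A call with a gripper value outside its range is refused whole. "claw" is the opening, from 0 (shut) to 1 (fully open), set as the call begins (left out, the last holds). The fingers move at their own pace and stop on an object; "grip_force" is the grip in N (left out, the last holds). Time passes only in rows, so rows that repeat a pose let the fingers close, or fill a call up. It gives the time, the measured TCP pose, the force, the opening and the grip force at its end, in the units of the state.
- get_state(): the state, without advancing time (a new reading comes with each control period).
- grab_frame(name): name is "scene" or "side" or "wrist"; returns the picture (400x640x3 uint8, red, green, blue); there is no depth.
- calibration(name): a dict with "camera_matrix" (3x3 intrinsics, pixels), "k1" (the pictures are not rectified: a ray, as slopes to the right and down, at radius r is drawn at 1 + k1 r^2 times it, then the intrinsics apply), "extrinsics" (4x4, takes a point from camera to world coordinates). Camera axes: x right, y down, z forward; pixel columns grow to the right and rows downward; lengths in m; the calibration is good to about 2 mm. A picture is of the moment at which its call begins: read the wrist's pose just before it. calibration takes no time and is no camera call; for the wrist camera it gives the pose at the moment of the call.
- job_done(): hands the job in; it is judged then, once.
Trained networks look in the newest picture that a camera, given by its name, has taken for a name from the list of things; names that differ only in an ending like _2 or _b are one class to them, and where a whole thing is asked for, a point or a joint stands for the part that bears it (a point fixed in the world has none). Each returns a list of dicts, best first, with "score" (0 to 1); they miss things now and then, are a little off and sometimes report something else, mostly with a low value. They report only what shows in the picture. A call takes as long as a camera call.
- boxes_of(query, camera): "rect" ([left, top, right, bottom] in pixels, round what is visible of it).
- regions_of(query, camera): "region" (400x640 bool, what is visible of it) and "rect" ([left, top, right, bottom] in pixels, round what is visible of it).
- spot_point(query, camera): "uv" ([column, row] in pixels: a listed point, or the origin of a listed thing).
The state is a dict: "t": time; "q": joint angles; "qd": joint speeds; "joint_efforts": joint torques, N m; "eef_pos": TCP position; "ee_rot": TCP orientation; "force": force on the tool from outside, world axes, zero at the start; "moment": the same for the moment, N m; "width": finger opening in m; "gripper_force": force on a finger pad.
Only numpy, scipy, OpenCV 4.12 (cv2) and the standard library are available. Lean on these libraries where they do the work, as an engineer would, in place of code of your own. Each camera call takes 0.05 s, during which the arm holds its last target. There are 200 camera calls.

## Working session

There is one attempt and no reset: what is moved stays moved. The work goes in short steps, Python scripts to look and compute and a tool call to move; the robot and the scene stay as the last step left them, time stands still between calls to the robot, and variables do not carry over. Pictures are saved under pics/ and viewed, at most 10 in all, crops included, and the job is handed in when it is done.

Besides the shell and the picture viewer there is one more tool, called after ">>>" as a command line: name --argument value ..., lists and objects as JSON in quotes. arm_command: Moves the arm, as the interface text tells. Shift numbers are shares of 25 cm and turn numbers shares of 180 degrees, none past 1 either way. Its arguments: {"type":"object","properties":{"commands":{"type":"array"},"claw":{"type":"number"},"grip_force":{"type":"number"}},"required":["commands"]}

```bash
mkdir -p pics
cat > h.py <<'E'
import numpy as np, cv2
from station import *
from scipy.spatial.transform import Rotation as R
def ray(cam,uv,cal=None):
    c=cal or calibration(cam);K=np.array(c["camera_matrix"]);k=c["k1"];E=np.array(c["extrinsics"])
    d=cv2.undistortPoints(np.array([[uv]],float),K,np.array([k,0,0,0.]))[0,0]
    v=E[:3,:3]@np.array([d[0],d[1],1]);return E[:3,3],v/np.linalg.norm(v)
def tri(rs):
    A=sum(np.eye(3)-np.outer(v,v) for o,v in rs);b=sum((np.eye(3)-np.outer(v,v))@o for o,v in rs)
    p=np.linalg.solve(A,b);return p,[round(1000*np.linalg.norm(np.cross(p-o,v)),1) for o,v in rs]
def proj(cam,p,cal=None):
    c=cal or calibration(cam);K=np.array(c["camera_matrix"]);E=np.linalg.inv(np.array(c["extrinsics"]))
    q,_=cv2.projectPoints(np.array(p,float).reshape(-1,3),cv2.Rodrigues(E[:3,:3])[0],E[:3,3],K,np.array([c["k1"],0,0,0.]));return q[:,0]
def plane(o,v,z): return o+v*(z-o[2])/v[2]
E
cat > a.py <<'E'
from h import *
np.set_printoptions(precision=4,suppress=True)
s=get_state();print(s["eef_pos"],s["ee_rot"],s["t"])
ims={c:grab_frame(c) for c in("scene","side","wrist")}
for c in ims: cv2.imwrite(f"pics/{c}0.png",ims[c][:,:,::-1])
for c in ims: print(c,np.array(calibration(c)["extrinsics"])[:3].round(3).tolist(),calibration(c)["camera_matrix"][0][0])
for n in["beam_pivot","hook_root","poise_knob","big_plate_centre","big_plate_hole","small_plate_centre","small_plate_hole","big_plate","small_plate","tape_roll","sanding_roll","screwdriver"]:
    rs=[];o=[]
    for c in("scene","side"):
        r=spot_point(n,c)
        if r: rs.append(ray(c,r[0]["uv"]));o.append((c,np.round(r[0]["uv"]).tolist(),round(r[0]["score"],2)))
    print(n,o,*(tri(rs) if len(rs)>1 else ()))
E
python3 a.py
```

```text
[0.2114 0.6405 0.2256] [ 3.1399 -0.0001 -0.319 ] 0.0
scene [[0.821, -0.23, 0.522, -0.061], [-0.57, -0.33, 0.752, -0.709], [-0.001, -0.915, -0.402, 0.629]] 472.88088463153804
side [[0.961, -0.158, 0.226, 0.297], [-0.275, -0.607, 0.745, -0.656], [0.019, -0.779, -0.627, 0.873]] 472.07054610446755
wrist [[-0.314, -0.911, -0.269, 0.284], [-0.949, 0.302, 0.088, 0.617], [0.001, 0.283, -0.959, 0.383]] 357.81349310494005
beam_pivot [('scene', [360.0, 207.0], 0.97), ('side', [356.0, 235.0], 0.94)] [0.598  0.0833 0.1483] [np.float64(4.2), np.float64(4.2)]
hook_root [('scene', [338.0, 193.0], 0.82), ('side', [344.0, 214.0], 0.63)] [0.5866 0.1536 0.1604] [np.float64(0.6), np.float64(0.6)]
poise_knob [('scene', [422.0, 216.0], 0.62), ('side', [396.0, 281.0], 0.86)] [ 0.6086 -0.1074  0.1966] [np.float64(0.1), np.float64(0.1)]
big_plate_centre [('scene', [295.0, 200.0], 0.68), ('side', [310.0, 200.0], 0.92)] [0.5431 0.294  0.1017] [np.float64(3.4), np.float64(3.4)]
big_plate_hole [('scene', [289.0, 200.0], 0.8), ('side', [309.0, 194.0], 0.77)] [0.5545 0.3437 0.0807] [np.float64(4.4), np.float64(4.4)
[... 266 characters left out ...]
), np.float64(0.4)]
big_plate [('scene', [295.0, 215.0], 0.72), ('side', [318.0, 213.0], 0.79)] [0.5695 0.3258 0.0311] [np.float64(4.7), np.float64(4.7)]
small_plate [('scene', [296.0, 218.0], 0.64), ('side', [294.0, 198.0], 0.55)] [0.5136 0.2777 0.0901] [np.float64(34.9), np.float64(34.9)]
tape_roll [('scene', [421.0, 249.0], 0.81), ('side', [420.0, 287.0], 0.73)] [0.7378 0.0012 0.0227] [np.float64(0.4), np.float64(0.4)]
sanding_roll [('scene', [278.0, 286.0], 0.66), ('side', [261.0, 298.0], 0.7)] [0.3655 0.0778 0.0119] [np.float64(1.0), np.float64(1.0)]
screwdriver [('scene', [342.0, 225.0], 0.88), ('side', [365.0, 227.0], 0.77)] [ 0.7017  0.2828 -0.018 ] [np.float64(0.0), np.float64(0.0)]
```

Run:
```python
import cv2,numpy as np
a=cv2.imread("pics/scene0.png");b=cv2.imread("pics/side0.png")
A=cv2.resize(a[110:310,225:485],(780,600),interpolation=cv2.INTER_CUBIC);cv2.imwrite("pics/s1.png",A)
B=cv2.resize(b[130:330,225:485],(780,600),interpolation=cv2.INTER_CUBIC);cv2.imwrite("pics/s2.png",B)
```

```text
(no output)
```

View pics/s1.png

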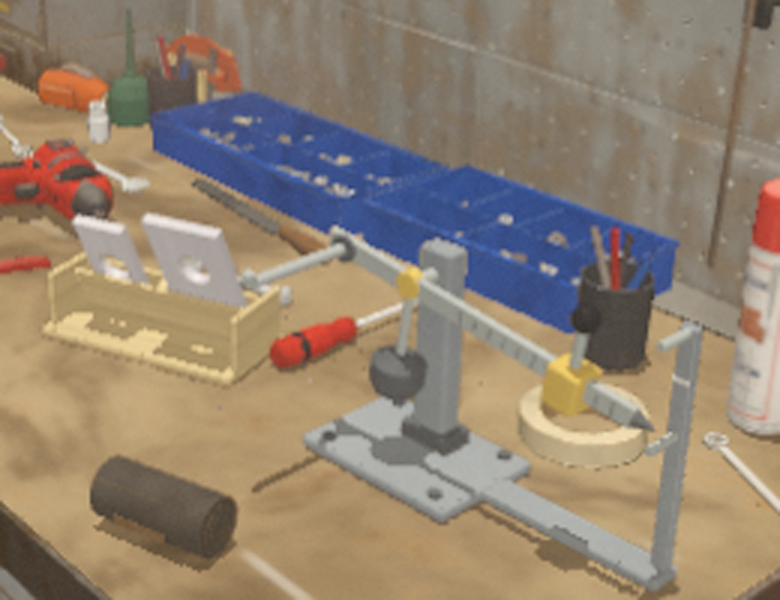

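View pics/s2.png

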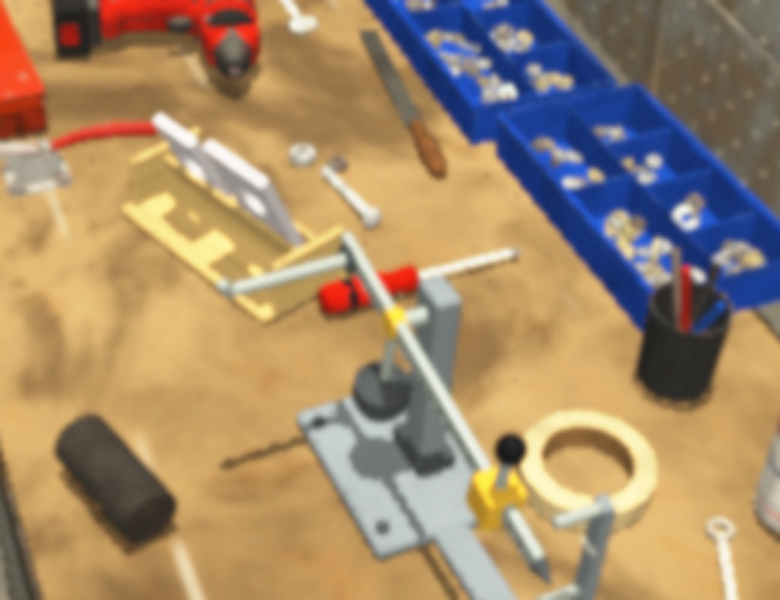

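View pics/wrist0.png

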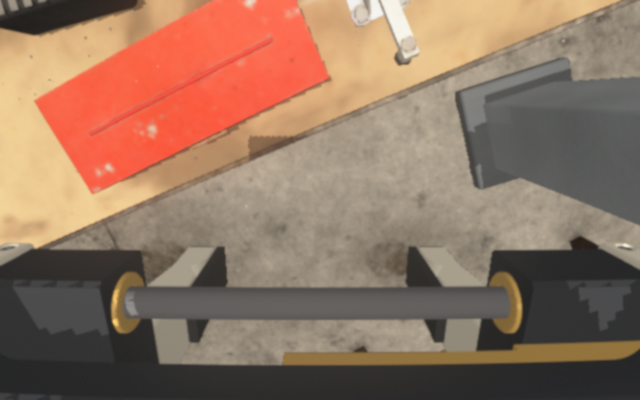

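Run:
```python
from h import *
np.set_printoptions(precision=4,suppress=True)
P=dict(bigTL=((145,216),(205,145)),bigTR=((220,236),(270,183)),smTL=((77,218),(155,117)),smTR=((127,233),(198,143)),
 pivot=((410,283),(397,320)),beamhook=((335,232),(347,236)),beampt=((652,428),(548,577)),tip=((248,280),(225,288)),root=((345,247),(345,258)),
 knob=((586,318),(511,449)),bighole=((194,270),(258,205)),postTop=((690,330),(600,505)))
for n,(a,b) in P.items():
    p,e=tri([ray("scene",(225+a[0]/3,110+a[1]/3)),ray("side",(225+b[0]/3,130+b[1]/3))]);print(n,p,e[0])
```

```text
bigTL [0.5091 0.343  0.145 ] 0.8
bigTR [0.5544 0.2887 0.1336] 1.3
smTL [0.4811 0.4281 0.1221] 2.1
smTR [0.5137 0.3909 0.1119] 2.4
pivot [0.5927 0.068  0.1604] 0.7
beamhook [0.5785 0.1489 0.1797] 1.2
beampt [ 0.6198 -0.1607  0.1312] 2.0
tip [0.4737 0.1185 0.1755] 0.9
root [0.5702 0.1254 0.1774] 2.1
knob [ 0.6104 -0.1012  0.1933] 1.0
bighole [0.5513 0.3264 0.0847] 1.9
postTop [ 0.642  -0.1656  0.2016] 1.4
```

```bash
cat >> h.py <<'E'
def mv(pos,yaw,s=None):
    s=s or get_state();M=R.from_euler("xyz",s["ee_rot"]).as_matrix();d=M.T@(np.array(pos)-s["eef_pos"])/.25
    w=(s["ee_rot"][2]-np.radians(yaw)+np.pi)%(2*np.pi)-np.pi
    print("tx %.3f ty %.3f tz %.3f twist %.4f dist %.3f t %.2f"%(*d,w/np.pi,np.linalg.norm(d)*.25,s["t"]))
E
python3 -c "
from h import *
mv((.36,.49,.25),11)"
```

```text
tx 0.753 ty 0.387 tz -0.094 twist -0.1626 dist 0.213 t 1.35
```

>>> arm_command --commands '[{"tx": 0.75, "ty": 0.387, "tz": -0.095, "twist": -0.163}, {"tx": 0.75, "ty": 0.387, "tz": -0.095, "twist": -0.163}, {"tx": 0.75, "ty": 0.387, "tz": -0.095, "twist": -0.163}, {"tx": 0.75, "ty": 0.387, "tz": -0.095, "twist": -0.163}, {"tx": 0.75, "ty": 0.387, "tz": -0.095, "twist": -0.163}, {"tx": 0.75, "ty": 0.387, "tz": -0.095, "twist": -0.163}, {"tx": 0.75, "ty": 0.387, "tz": -0.095, "twist": -0.163}, {"tx": 0.75, "ty": 0.387, "tz": -0.095, "twist": -0.163}]' --claw 1

```text
t: 2.02
eef_pos: [0.3596, 0.4902, 0.2505]
ee_rot: [-3.141, -0.0, 0.192]
force: [0.2, 0.3, 0.5]
width: 0.0879
gripper_force: 0.0
```

```bash
python3 -c "
from h import *
mv((.50,.34,.26),40)"
```

```text
tx 0.437 ty 0.697 tz -0.038 twist -0.1612 dist 0.206 t 2.02
```

>>> arm_command --commands '[{"tx": 0.437, "ty": 0.697, "tz": -0.04, "twist": -0.161}, {"tx": 0.437, "ty": 0.697, "tz": -0.04, "twist": -0.161}, {"tx": 0.437, "ty": 0.697, "tz": -0.04, "twist": -0.161}, {"tx": 0.437, "ty": 0.697, "tz": -0.04, "twist": -0.161}, {"tx": 0.437, "ty": 0.697, "tz": -0.04, "twist": -0.161}, {"tx": 0.437, "ty": 0.697, "tz": -0.04, "twist": -0.161}, {"tx": 0.437, "ty": 0.697, "tz": -0.04, "twist": -0.161}, {"tx": 0.437, "ty": 0.697, "tz": -0.04, "twist": -0.161}]'

```text
t: 2.68
eef_pos: [0.4997, 0.341, 0.2597]
ee_rot: [-3.141, 0.001, 0.698]
force: [-0.7, 0.3, 0.2]
width: 0.0877
gripper_force: 0.0
```

Run:
```python
from h import *
import pickle
c=calibration("wrist");im=grab_frame("wrist");pickle.dump(c,open("w1.pkl","wb"))
cv2.imwrite("pics/w1.png",im[:,:,::-1]);cv2.imwrite("pics/w1v.png",cv2.resize(im[:,:,::-1],(800,500),interpolation=cv2.INTER_CUBIC))
for n in["big_plate_hole","small_plate_hole","big_plate_centre","small_plate_centre"]:
    print(n,[(np.round(r["uv"]).tolist(),round(r["score"],2)) for r in spot_point(n,"wrist")[:2]])
print(get_state()["eef_pos"],get_state()["ee_rot"])
```

```text
big_plate_hole [([368.0, 154.0], 0.92)]
small_plate_hole [([262.0, 115.0], 0.67)]
big_plate_centre [([362.0, 148.0], 0.79), ([365.0, 154.0], 0.71)]
small_plate_centre [([263.0, 113.0], 0.56)]
[0.4991579  0.34148194 0.26020191] [-3.14154569e+00  1.48395668e-04  7.00861838e-01]
```

View pics/w1v.png

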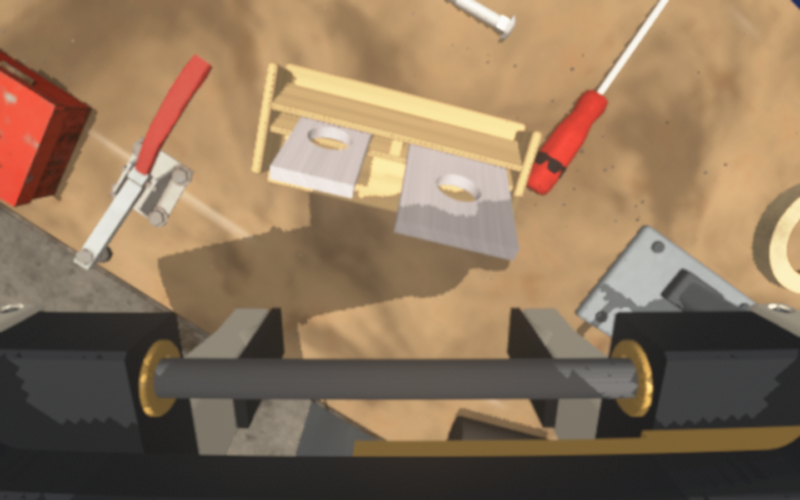

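```bash
cat > fit.py <<'E'
from h import *
import pickle
from scipy.optimize import minimize
np.set_printoptions(precision=4,suppress=True)
cals={c:calibration(c) for c in("scene","side")};cals["wrist"]=pickle.load(open("w1.pkl","rb"))
for c in("scene","side"): grab_frame(c)
W={"big":(.08,.13),"small":(.056,.105)}
M={}
for c in cals:
    for n in W:
        r=regions_of(n+"_plate",c)
        if r: M[c,n]=np.asarray(r[0]["region"]);print(c,n,round(r[0]["score"],2),r[0]["rect"],M[c,n].sum())
pickle.dump((M,cals),open("m.pkl","wb"))
def frame(p):
    return R.from_euler("ZY",[p[3],-p[4]]).as_matrix() # plate axes; top leans to -x
def pts(p,n,lo=.036):
    w,h=W[n];off=0 if n=="big" else .1
    L=np.array([[x,off+y,z] for x in(-.005,.005) for y in(-w/2,w/2) for z in(lo,h)])
    return p[:3]+L@frame(p).T
def render(p,c,n,S=4):
    q=proj(c,pts(p,n),cals[c]);im=np.zeros((400,640),np.uint8)
    h=cv2.convexHull(q.astype(np.float32));cv2.fillConvexPoly(im,np.round(h*16).astype(np.int32),255,cv2.LINE_AA,4)
    w,hh=W[n];off=0 if n=="big" else .1;a=np.linspace(0,2*np.pi,40)
    C=[]
    for x in(-.005,.005):
        L=np.stack([a*0+x,off+.017*np.cos(a),hh-.055+.017*np.sin(a)],1);m=np.zeros_like(im)
        cv2.fillPoly(m,[np.round(proj(c,p[:3]+L@frame(p).T,cals[c])*16).astype(np.int32)],255,cv2.LINE_AA,4);C.append(m)
    return np.where(np.minimum(*C)>0,im-np.minimum(im,np.minimum(*C)),im)/255.
def cost(p): return sum(np.abs(render(p,c,n)-m).sum()/m.sum() for (c,n),m in M.items())
if __name__=="__main__":
    best=None
    for yaw in(.6,.75):
        for t in(.45,.55):
            p0=np.array([.56,.325,.025,yaw,t])
            sx=np.vstack([p0]+[p0+d for d in np.diag([.03,.03,.02,.15,.1])])
            r=minimize(cost,p0,method="Nelder-Mead",options=dict(initial_simplex=sx,maxiter=500,xatol=1e-4,fatol=1e-4))
            print(r.x,r.fun)
            if best is None or r.fun<best.fun: best=r
    p=best.x;np.save("p.npy",p)
    for k in M: print(k,np.abs(render(p,*k)-M[k]).sum()/M[k].sum())
    for n in W:
        off=0 if n=="big" else .1
        print(n,"top",p[:3]+frame(p)@[0,off,W[n][1]],"hole",p[:3]+frame(p)@[0,off,W[n][1]-.055])
    im=cv2.imread("pics/w1.png")
    im=cv2.resize(im,None,fx=3,fy=3,interpolation=cv2.INTER_CUBIC)
    for n in W:
        for i,j in((0,1),(2,3),(1,3),(4,5),(6,7),(5,7),(1,5),(3,7)):
            q=np.round((proj("wrist",pts(p,n),cals["wrist"])+.5)*3).astype(int);cv2.line(im,q[i],q[j],(0,0,255),1)
    cv2.imwrite("pics/w1o.png",im[120:720,540:1340])
E
python3 fit.py
```

```text
scene big 0.58 [273.6, 183.4, 306.4, 212.0] 629
scene small 0.5 [251.9, 183.1, 273.8, 203.7] 241
side big 0.69 [294.1, 179.3, 326.8, 212.5] 362
side small 0.51 [275.9, 169.2, 302.3, 194.9] 197
wrist big 0.88 [316.4, 114.4, 417.3, 211.3] 6372
wrist small 0.74 [213.9, 95.7, 298.3, 156.3] 3340
[0.583  0.3419 0.024  0.4595 0.4931] 1.1375407894990481
[0.5829 0.3415 0.0242 0.4548 0.4924] 1.1406342998603758
[0.5844 0.3434 0.0252 0.4674 0.5154] 1.208361456238958
[0.5829 0.3415 0.024  0.4584 0.489 ] 1.1443312993725603
('scene', 'big') 0.1642382867296362
('scene', 'small') 0.4528028638841428
('side', 'big') 0.15146787996966743
('side', 'small') 0.2344978600577287
('wrist', 'big') 0.05457147077286658
('wrist', 'small') 0.07996242808500648
big top [0.5279 0.3147 0.1385] hole [0.5512 0.3262 0.0901]
small top [0.4942 0.4095 0.1165] hole [0.5175 0.4211 0.0681]
```

View pics/w1o.png

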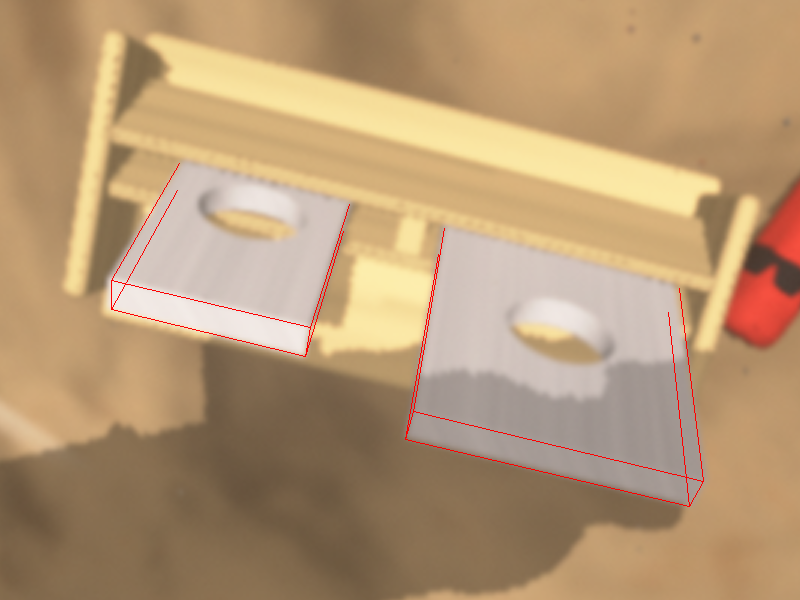

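Run:
```python
from h import *
import pickle
w=pickle.load(open("w1.pkl","rb"))
print(tri([ray("wrist",((540+755)/3-.5,(120+200)/3-.5),w),ray("scene",(225+278/3,110+287/3))]))
mv((.5355,.3185,.19),26.3)
```

```text
(array([0.62615952, 0.3008998 , 0.05829358]), [np.float64(0.3), np.float64(0.3)])
tx 0.053 ty 0.158 tz 0.281 twist 0.0764 dist 0.082 t 3.33
```

>>> arm_command --commands '[{"tx": 0.053, "ty": 0.158, "tz": 0.1, "twist": 0.0764}, {"tx": 0.053, "ty": 0.158, "tz": 0.2, "twist": 0.0764}, {"tx": 0.053, "ty": 0.158, "tz": 0.28, "twist": 0.0764}, {"tx": 0.053, "ty": 0.158, "tz": 0.36, "twist": 0.0764}, {"tx": 0.053, "ty": 0.158, "tz": 0.45, "twist": 0.0764}, {"tx": 0.053, "ty": 0.158, "tz": 0.53, "twist": 0.0764}, {"tx": 0.053, "ty": 0.158, "tz": 0.6, "twist": 0.0764}, {"tx": 0.053, "ty": 0.158, "tz": 0.626, "twist": 0.0764}]'

```text
t: 4.0
eef_pos: [0.5345, 0.3175, 0.101]
ee_rot: [3.141, 0.004, 0.458]
force: [-0.7, 0.6, 0.1]
width: 0.0875
gripper_force: 0.0
```

>>> arm_command --commands '[{"tx": 0}, {"tx": 0}, {"tx": 0}, {"tx": 0}, {"tx": 0}, {"tx": 0}, {"tx": 0}, {"tx": 0}]' --claw 0 --grip_force 45

```text
invalid input
```

Run:
```python
from h import *
p=np.load("p.npy");z=R.from_euler("ZY",[p[3],-p[4]]).as_matrix()[:,2]
s=get_state();print(s["eef_pos"],s["ee_rot"],s["force"],s["width"])
mv(s["eef_pos"]+.09*z,26.3)
```

```text
[0.534455   0.31745546 0.10098917] [3.14060964 0.00380555 0.45836477] [-0.71236421  0.56835772  0.09413082] 0.0875142916835984
tx -0.172 ty 0.000 tz -0.316 twist -0.0002 dist 0.090 t 4.00
```

>>> arm_command --commands '[{"tx": 0, "ty": 0, "tz": 0, "twist": 0}, {"tx": 0, "ty": 0, "tz": 0, "twist": 0}, {"tx": 0, "ty": 0, "tz": 0, "twist": 0}, {"tx": 0, "ty": 0, "tz": 0, "twist": 0}, {"tx": 0, "ty": 0, "tz": 0, "twist": 0}, {"tx": 0, "ty": 0, "tz": 0, "twist": 0}, {"tx": 0, "ty": 0, "tz": 0, "twist": 0}, {"tx": 0, "ty": 0, "tz": 0, "twist": 0}]' --claw 0 --grip_force 45

```text
t: 4.67
eef_pos: [0.5357, 0.3188, 0.1041]
ee_rot: [-3.141, -0.001, 0.459]
force: [0.4, -0.7, -2.7]
width: 0.0798
gripper_force: 45.0
```

Gripped at 80 mm. Pull out along the plate's z.

>>> arm_command --commands '[{"tx": -0.017, "ty": 0, "tz": -0.031, "twist": 0}, {"tx": -0.042, "ty": 0, "tz": -0.078, "twist": 0}, {"tx": -0.067, "ty": 0, "tz": -0.125, "twist": 0}, {"tx": -0.093, "ty": 0, "tz": -0.172, "twist": 0}, {"tx": -0.118, "ty": 0, "tz": -0.219, "twist": 0}, {"tx": -0.143, "ty": 0, "tz": -0.265, "twist": 0}, {"tx": -0.16, "ty": 0, "tz": -0.3, "twist": 0}, {"tx": -0.16, "ty": 0, "tz": -0.32, "twist": 0}]'

```text
t: 5.33
eef_pos: [0.499, 0.3006, 0.1857]
ee_rot: [-3.141, -0.001, 0.459]
force: [0.8, 1.0, -3.2]
width: 0.0798
gripper_force: 45.0
```

Run:
```python
from h import *
import pickle
s=get_state();print(s["eef_pos"],s["ee_rot"],s["force"],s["width"])
pickle.dump(calibration("wrist"),open("w2.pkl","wb"))
im=grab_frame("wrist");cv2.imwrite("pics/w2.png",im[:,:,::-1])
cv2.imwrite("pics/w2s.png",grab_frame("scene")[:,:,::-1]);cv2.imwrite("pics/w2d.png",grab_frame("side")[:,:,::-1])
for c in("wrist","scene","side"):print(spot_point("big_plate_hole",c)[:1])
for c in("wrist","scene","side"):
  for n in("hook_root","beam_pivot"):print(c,n,spot_point(n,c)[:1])
```

```text
[0.49901688 0.30058843 0.18571508] [-3.14096468e+00 -1.25008154e-03  4.59323648e-01] [ 0.78276101  1.01540607 -3.22400588] 0.07977981984668679
[]
[{'uv': [282.2, 179.8], 'score': 0.77}]
[{'uv': [298.3, 173.1], 'score': 0.8}]
wrist hook_root [{'uv': [315.4, 143.8], 'score': 0.52}]
wrist beam_pivot []
scene hook_root [{'uv': [338.9, 190.9], 'score': 0.88}]
scene beam_pivot [{'uv': [361.4, 204.2], 'score': 0.82}]
side hook_root [{'uv': [343.2, 214.7], 'score': 0.8}]
side beam_pivot [{'uv': [356.0, 235.5], 'score': 0.87}]
```

View pics/w2.png

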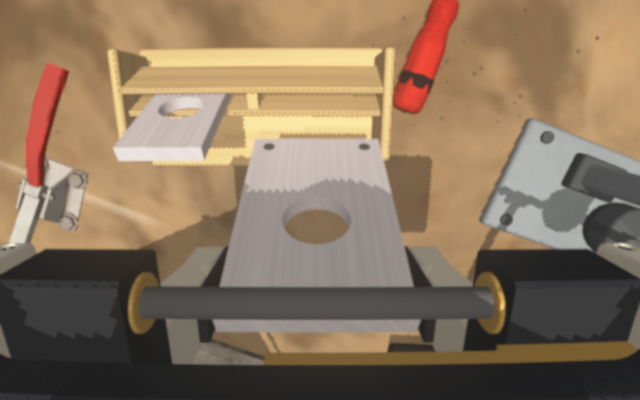

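```bash
cat > fitb.py <<'E'
from h import *
import pickle
from scipy.optimize import least_squares
np.set_printoptions(precision=4,suppress=True)
# beam
P=dict(pivot=((410,283),(397,320)),beamhook=((335,232),(347,236)),beampt=((652,428),(548,577)),tip=((246,281),(222,289)),
 knob=((586,318),(511,449)),postTop=((690,330),(600,505)))
C={c:calibration(c) for c in("scene","side")}
def loc(x):
    px,py,yaw,po,e1,e2=x
    A=R.from_euler("ZX",[yaw,.14]).as_matrix();Z=R.from_euler("Z",yaw).as_matrix();o=np.array([px,py,.165])
    f=lambda a:o+A@np.array(a)
    return dict(pivot=f((-6,0,0)/np.array(1e3)),beamhook=f((0,e1,.009)),beampt=f((0,-e2,0)),tip=f((-.112,.07,.008)),knob=f((0,-.05-po,.052)),postTop=o+Z@[.026,-.232,.04])
def res(x):
    L=loc(x);r=[]
    for n,(a,b) in P.items():
        r+=list(proj("scene",L[n],C["scene"])[0]-(225+a[0]/3,110+a[1]/3));r+=list(proj("side",L[n],C["side"])[0]-(225+b[0]/3,130+b[1]/3))
    return np.array(r)
s=least_squares(res,[.595,.07,.13,.1,.085,.22],loss="soft_l1");x=s.x;print(x,np.degrees(x[2]));print(res(x).reshape(-1,4).round(1))
A=R.from_euler("ZX",[x[2],.14]).as_matrix();o=np.array([x[0],x[1],.165])
print("root",o+A@[-.004,.07,0],"tip",o+A@[-.114,.07,0]);np.save("b.npy",x)
E
cat > fitt.py <<'E'
from h import *
import pickle,sys
from scipy.optimize import least_squares
w=pickle.load(open("w2.pkl","rb"));T=np.array([.4990,.3006,.1857]);G=T+[0,0,.019];yaw=.4593
uv=[(257,140),(383,139),(317,222)]
def pt(x):
    A=R.from_euler("ZY",[yaw,-x[0]]).as_matrix();f=lambda a:G+A@np.array(a)
    u=x[1]  # top edge above grasp
    return [f((.005,.04,u-.13)),f((.005,-.04,u-.13)),f((0,0,u-.055))],G+A@[0,0,u-.055]
r=least_squares(lambda x:(proj("wrist",pt(x)[0],w)-uv).ravel(),[.49,.018]);print("tilt",r.x,r.fun.round(1),"hole-TCP",pt(r.x)[1]-T)
E
python3 fitb.py; python3 fitt.py
```

```text
[0.5884 0.0593 0.1269 0.1075 0.0873 0.2268] 7.273095036178496
[[-1.   0.5 -2.7  2.3]
 [ 0.6 -2.   0.7 -0.3]
 [-0.8 -0.5 -0.1  1.6]
 [-0.2 -2.1 -0.4 -0.4]
 [-0.4 -0.4  0.   0.6]
 [ 0.9 -1.8  2.  -0. ]]
root [0.5756 0.1276 0.1748] tip [0.4665 0.1137 0.1748]
tilt [0.43231107 0.01703105] [-0.9 -1.1 -5.9 -0.1 -0.3  1.4] hole-TCP [ 0.01425922  0.00705229 -0.01547581]
```

Run:
```python
from h import *
mv((.415,.22,.1945),16)
mv((.408,.1067,.1945),7.3)
```

```text
tx -0.447 ty 0.140 tz -0.044 twist 0.0572 dist 0.118 t 5.93
tx -0.673 ty 0.534 tz -0.044 twist 0.1056 dist 0.215 t 5.93
```

>>> arm_command --commands '[{"tx": -0.08, "ty": 0.02, "tz": -0.04, "twist": 0.01}, {"tx": -0.2, "ty": 0.05, "tz": -0.04, "twist": 0.025}, {"tx": -0.33, "ty": 0.09, "tz": -0.04, "twist": 0.04}, {"tx": -0.447, "ty": 0.14, "tz": -0.04, "twist": 0.057}, {"tx": -0.53, "ty": 0.25, "tz": -0.04, "twist": 0.075}, {"tx": -0.6, "ty": 0.37, "tz": -0.04, "twist": 0.09}, {"tx": -0.65, "ty": 0.48, "tz": -0.04, "twist": 0.1056}, {"tx": -0.673, "ty": 0.534, "tz": -0.04, "twist": 0.1056}]'

```text
t: 6.6
eef_pos: [0.4069, 0.104, 0.1941]
ee_rot: [-3.141, -0.0, 0.124]
force: [0.3, 0.4, -4.0]
width: 0.08
gripper_force: 45.0
```

Run:
```python
from h import *
import pickle
s=get_state();print(s["eef_pos"],s["ee_rot"],s["force"],s["width"])
pickle.dump(calibration("wrist"),open("w3.pkl","wb"))
im=grab_frame("wrist");cv2.imwrite("pics/w3.png",im[:,:,::-1])
a=grab_frame("scene")[:,:,::-1];b=grab_frame("side")[:,:,::-1]
cv2.imwrite("pics/w3s.png",a);cv2.imwrite("pics/w3d.png",b)
f=lambda i:cv2.resize(i,(400,300),interpolation=cv2.INTER_CUBIC)
o=np.vstack([np.hstack([f(a[150:250,260:393]),f(b[150:250,250:383])]),cv2.resize(im[50:350:,:,::-1],(640,300))[:, :].repeat(1,0) if 0 else np.hstack([cv2.resize(im[60:300,160:480,::-1],(400,300),interpolation=cv2.INTER_CUBIC),np.zeros((300,400,3),np.uint8)])])
cv2.imwrite("pics/w3c.png",o)
for c in("wrist","scene","side"):print(spot_point("big_plate_hole",c)[:1],spot_point("hook_root",c)[:1])
```

```text
[0.40693466 0.10404664 0.19408122] [-3.14134759e+00 -2.15949007e-04  1.23967200e-01] [ 0.29922506  0.41745679 -3.97520906] 0.08001607798757579
[] []
[{'uv': [289.7, 210.4], 'score': 0.79}] []
[{'uv': [279.2, 233.2], 'score': 0.62}] [{'uv': [342.8, 212.7], 'score': 0.71}]
```

View pics/w3c.png

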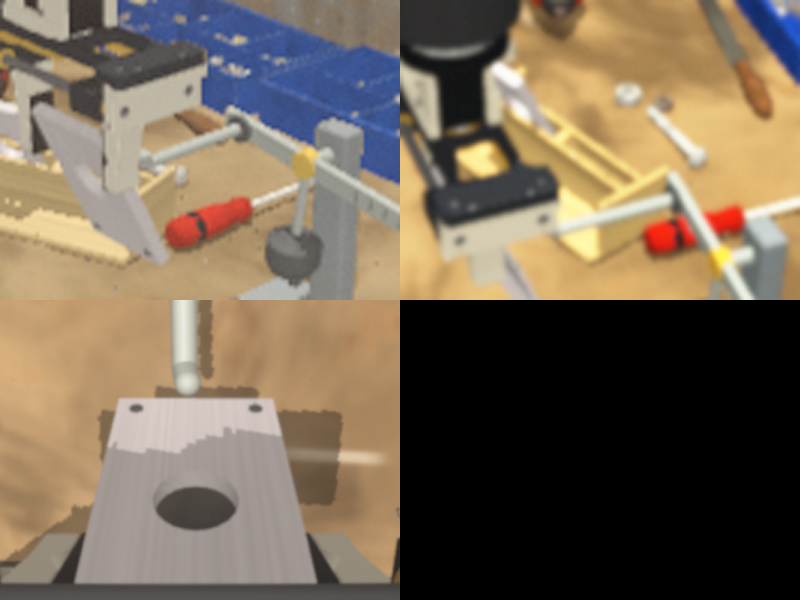

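```bash
sed -i 's/w2.pkl/w3.pkl/; s/^w=\(.*\);T=.*/w=\1;T=np.array([.4069,.1040,.1941]);G=T+[0,0,.019];yaw=.124/; s/^uv=.*/uv=[(255.5,139.5),(375.5,139.5),(316.8,220)]/' fitt.py; python3 fitt.py
python3 - <<'E'
from h import *
import pickle
np.set_printoptions(precision=4,suppress=True)
w=pickle.load(open("w3.pkl","rb"))
for z in(.183,.188): print(plane(*ray("wrist",(310.4,125.6),w),z))
for z in(.175,.180): print(plane(*ray("wrist",(307.2,60),w),z),plane(*ray("wrist",(308.5,100),w),z))
E
```

```text
tilt [0.41107424 0.01387942] [ 1.5 -0.1  0.5 -0.2 -0.1  0.3] hole-TCP [ 0.01630539  0.00203229 -0.01869491]
[0.4711 0.1149 0.183 ]
[0.4715 0.1149 0.188 ]
[0.5   0.12  0.175] [0.4823 0.1173 0.175 ]
[0.4995 0.1198 0.18  ] [0.4823 0.1172 0.18  ]
```

Run:
```python
from h import *
mv((.4069,.1068,.1987),8)
mv((.4569,.1138,.1987),8)
```

```text
tx -0.005 ty 0.001 tz -0.020 twist -0.0036 dist 0.005 t 7.05
tx 0.197 ty -0.001 tz -0.020 twist -0.0036 dist 0.050 t 7.05
```

>>> arm_command --commands '[{"tx": 0.0, "ty": 0, "tz": -0.02, "twist": -0.0036}, {"tx": 0.01, "ty": 0, "tz": -0.02, "twist": -0.0036}, {"tx": 0.04, "ty": 0, "tz": -0.02, "twist": -0.0036}, {"tx": 0.08, "ty": 0, "tz": -0.02, "twist": -0.0036}, {"tx": 0.12, "ty": 0, "tz": -0.02, "twist": -0.0036}, {"tx": 0.16, "ty": 0, "tz": -0.02, "twist": -0.0036}, {"tx": 0.2, "ty": 0, "tz": -0.02, "twist": -0.0036}, {"tx": 0.2, "ty": 0, "tz": -0.02, "twist": -0.0036}]'

```text
t: 7.72
eef_pos: [0.4588, 0.1129, 0.1967]
ee_rot: [3.14, 0.003, 0.137]
force: [9.6, 0.2, -21.0]
width: 0.0797
gripper_force: 45.0
```

Run:
```python
from h import *
import pickle
s=get_state();print(s["eef_pos"],s["ee_rot"],s["force"],s["width"])
pickle.dump(calibration("wrist"),open("w4.pkl","wb"))
im=grab_frame("wrist");cv2.imwrite("pics/w4.png",im[:,:,::-1])
a=grab_frame("scene")[:,:,::-1];b=grab_frame("side")[:,:,::-1]
f=lambda i:cv2.resize(i,(400,300),interpolation=cv2.INTER_CUBIC)
cv2.imwrite("pics/w4c.png",np.hstack([f(a[150:250,260:393]),cv2.resize(im[60:300,160:480,::-1],(400,300),interpolation=cv2.INTER_CUBIC)]))
mv((.5207,.1227,.1987),8)
```

```text
[0.4588142  0.11287611 0.19665285] [3.14040110e+00 2.74237911e-03 1.37453274e-01] [  9.63284603   0.23879951 -20.98984131] 0.07967814977819385
tx 0.248 ty -0.004 tz -0.008 twist -0.0007 dist 0.062 t 7.87
```

View pics/w4c.png

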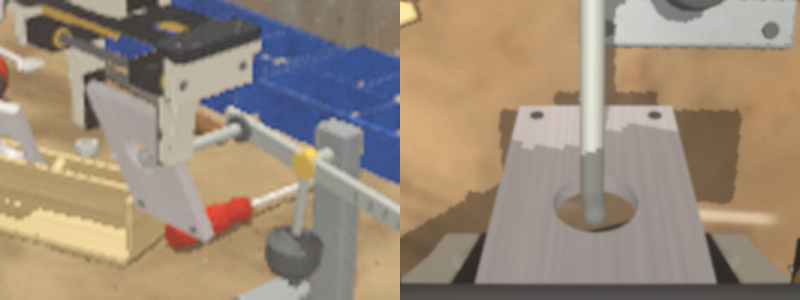

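>>> arm_command --commands '[{"tx": 0.0, "ty": 0, "tz": 0.01, "twist": 0}, {"tx": 0.0, "ty": 0, "tz": 0.02, "twist": 0}, {"tx": 0.0, "ty": 0, "tz": 0.02, "twist": 0}, {"tx": 0.01, "ty": 0, "tz": 0.02, "twist": 0}, {"tx": 0.03, "ty": 0, "tz": 0.02, "twist": 0}, {"tx": 0.05, "ty": 0, "tz": 0.02, "twist": 0}, {"tx": 0.06, "ty": 0, "tz": 0.02, "twist": 0}, {"tx": 0.06, "ty": 0, "tz": 0.02, "twist": 0}]'

```text
t: 8.53
eef_pos: [0.4733, 0.1153, 0.1939]
ee_rot: [3.142, -0.0, 0.138]
force: [-0.3, 0.0, -2.0]
width: 0.0793
gripper_force: 45.0
```

>>> arm_command --commands '[{"tx": 0.02, "ty": 0, "tz": 0, "twist": 0}, {"tx": 0.06, "ty": 0, "tz": 0, "twist": 0}, {"tx": 0.1, "ty": 0, "tz": 0, "twist": 0}, {"tx": 0.14, "ty": 0, "tz": 0, "twist": 0}, {"tx": 0.17, "ty": 0, "tz": 0, "twist": 0}, {"tx": 0.19, "ty": 0, "tz": 0, "twist": 0}, {"tx": 0.19, "ty": 0, "tz": 0.0, "twist": 0}, {"tx": 0.19, "ty": 0, "tz": 0.0, "twist": 0}]'

```text
t: 9.2
eef_pos: [0.5195, 0.1215, 0.1934]
ee_rot: [3.141, 0.001, 0.138]
force: [-1.5, 1.1, -3.1]
width: 0.0795
gripper_force: 45.0
```

>>> arm_command --commands '[{"tx": 0, "ty": 0, "tz": 0.01, "twist": 0}, {"tx": 0, "ty": 0, "tz": 0.02, "twist": 0}, {"tx": 0, "ty": 0, "tz": 0.03, "twist": 0}, {"tx": 0, "ty": 0, "tz": 0.04, "twist": 0}, {"tx": 0, "ty": 0, "tz": 0.045, "twist": 0}, {"tx": 0, "ty": 0, "tz": 0.045, "twist": 0}, {"tx": 0, "ty": 0, "tz": 0.045, "twist": 0}, {"tx": 0, "ty": 0, "tz": 0.045, "twist": 0}]'

```text
t: 9.87
eef_pos: [0.5196, 0.1217, 0.1827]
ee_rot: [-3.142, -0.0, 0.139]
force: [-0.2, 0.7, -2.2]
width: 0.0795
gripper_force: 45.0
```

>>> arm_command --commands '[{"tx": 0, "ty": 0, "tz": 0.006, "twist": 0}, {"tx": 0, "ty": 0, "tz": 0.012, "twist": 0}, {"tx": 0, "ty": 0, "tz": 0.014, "twist": 0}, {"tx": 0, "ty": 0, "tz": 0.014, "twist": 0}, {"tx": 0, "ty": 0, "tz": 0.014, "twist": 0}, {"tx": 0, "ty": 0, "tz": 0.014, "twist": 0}, {"tx": 0, "ty": 0, "tz": 0.014, "twist": 0}, {"tx": 0, "ty": 0, "tz": 0.014, "twist": 0}]'

```text
t: 10.53
eef_pos: [0.5196, 0.1216, 0.1791]
ee_rot: [-3.142, -0.0, 0.139]
force: [-0.7, -1.2, -2.7]
width: 0.0793
gripper_force: 45.0
```

>>> arm_command --commands '[{"tx": 0, "ty": 0, "tz": 0, "twist": 0}, {"tx": 0, "ty": 0, "tz": 0, "twist": 0}, {"tx": 0, "ty": 0, "tz": 0, "twist": 0}, {"tx": 0, "ty": 0, "tz": 0, "twist": 0}, {"tx": 0, "ty": 0, "tz": 0, "twist": 0}, {"tx": 0, "ty": 0, "tz": 0, "twist": 0}, {"tx": 0, "ty": 0, "tz": 0, "twist": 0}, {"tx": 0, "ty": 0, "tz": 0, "twist": 0}]' --claw 1

```text
t: 11.2
eef_pos: [0.5195, 0.1216, 0.1791]
ee_rot: [3.142, -0.0, 0.139]
force: [-0.3, -0.3, -0.7]
width: 0.0876
gripper_force: 0.0
```

Run:
```python
from h import *
s=get_state();print(s["eef_pos"],s["ee_rot"],s["force"],s["width"])
im=grab_frame("wrist");a=grab_frame("scene")[:,:,::-1]
f=lambda i:cv2.resize(i,(400,300),interpolation=cv2.INTER_CUBIC)
cv2.imwrite("pics/w5c.png",np.hstack([f(a[150:250,280:413]),cv2.resize(im[60:360,120:520,::-1],(400,300),interpolation=cv2.INTER_CUBIC)]))
```

```text
[0.51952777 0.12163166 0.17908351] [ 3.14158584e+00 -4.97933186e-05  1.38672742e-01] [-0.30100538 -0.2833092  -0.72912677] 0.08755355557217513
```

View pics/w5c.png

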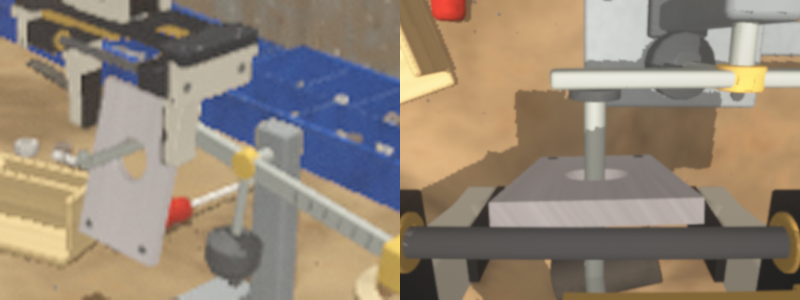

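>>> arm_command --commands '[{"tx": 0, "ty": 0, "tz": -0.03, "twist": 0}, {"tx": 0, "ty": 0, "tz": -0.07, "twist": 0}, {"tx": 0, "ty": 0, "tz": -0.12, "twist": 0}, {"tx": 0, "ty": 0, "tz": -0.18, "twist": 0}, {"tx": 0, "ty": 0, "tz": -0.25, "twist": 0}, {"tx": 0, "ty": 0, "tz": -0.32, "twist": 0}, {"tx": 0, "ty": 0, "tz": -0.36, "twist": 0}, {"tx": 0, "ty": 0, "tz": -0.36, "twist": 0}]'

```text
t: 11.97
eef_pos: [0.5208, 0.1221, 0.2724]
ee_rot: [-3.14, -0.005, 0.139]
force: [-0.2, -0.6, 0.7]
width: 0.0876
gripper_force: 0.0
```

Run:
```python
from h import *
s=get_state()
mv((.5018,.4133,.22),26.3)
```

```text
tx 0.085 ty -1.164 tz 0.212 twist -0.1019 dist 0.296 t 11.97
```

>>> arm_command --commands '[{"tx": 0, "ty": -0.12, "tz": 0, "twist": 0}, {"tx": 0.02, "ty": -0.27, "tz": 0, "twist": -0.03}, {"tx": 0.03, "ty": -0.42, "tz": 0.04, "twist": -0.05}, {"tx": 0.05, "ty": -0.57, "tz": 0.08, "twist": -0.07}, {"tx": 0.06, "ty": -0.72, "tz": 0.12, "twist": -0.09}, {"tx": 0.07, "ty": -0.86, "tz": 0.16, "twist": -0.1019}, {"tx": 0.08, "ty": -0.95, "tz": 0.18, "twist": -0.1019}, {"tx": 0.08, "ty": -1, "tz": 0.18, "twist": -0.1019}]'

```text
t: 12.63
eef_pos: [0.5037, 0.374, 0.2214]
ee_rot: [3.14, 0.003, 0.46]
force: [0.3, -0.4, -0.1]
width: 0.0878
gripper_force: 0.0
```

Run:
```python
from h import *
mv((.5018,.4133,.18),26.3)
mv((.5018,.4133,.0817),26.3)
```

```text
tx 0.063 ty -0.145 tz 0.165 twist 0.0002 dist 0.057 t 12.63
tx 0.065 ty -0.145 tz 0.558 twist 0.0002 dist 0.145 t 12.63
```

>>> arm_command --commands '[{"tx": 0.03, "ty": -0.07, "tz": 0.03, "twist": 0}, {"tx": 0.063, "ty": -0.145, "tz": 0.1, "twist": 0}, {"tx": 0.063, "ty": -0.145, "tz": 0.18, "twist": 0}, {"tx": 0.063, "ty": -0.145, "tz": 0.28, "twist": 0}, {"tx": 0.063, "ty": -0.145, "tz": 0.38, "twist": 0}, {"tx": 0.063, "ty": -0.145, "tz": 0.47, "twist": 0}, {"tx": 0.063, "ty": -0.145, "tz": 0.54, "twist": 0}, {"tx": 0.063, "ty": -0.145, "tz": 0.558, "twist": 0}]'

```text
t: 13.3
eef_pos: [0.5018, 0.4097, 0.0812]
ee_rot: [3.14, 0.004, 0.457]
force: [0.2, 0.0, 0.2]
width: 0.0877
gripper_force: 0.0
```

>>> arm_command --commands '[{"tx": 0, "ty": 0, "tz": 0, "twist": 0}, {"tx": 0, "ty": 0, "tz": 0, "twist": 0}, {"tx": 0, "ty": 0, "tz": 0, "twist": 0}, {"tx": 0, "ty": 0, "tz": 0, "twist": 0}, {"tx": 0, "ty": 0, "tz": 0, "twist": 0}, {"tx": 0, "ty": 0, "tz": 0, "twist": 0}, {"tx": 0, "ty": 0, "tz": 0, "twist": 0}, {"tx": 0, "ty": 0, "tz": 0, "twist": 0}]' --claw 0 --grip_force 40

```text
t: 13.97
eef_pos: [0.5032, 0.412, 0.0856]
ee_rot: [-3.141, -0.002, 0.459]
force: [-1.1, 0.6, 6.0]
width: 0.0555
gripper_force: 39.8
```

>>> arm_command --commands '[{"tx": -0.017, "ty": 0, "tz": -0.031, "twist": 0}, {"tx": -0.042, "ty": 0, "tz": -0.078, "twist": 0}, {"tx": -0.067, "ty": 0, "tz": -0.125, "twist": 0}, {"tx": -0.093, "ty": 0, "tz": -0.172, "twist": 0}, {"tx": -0.118, "ty": 0, "tz": -0.219, "twist": 0}, {"tx": -0.143, "ty": 0, "tz": -0.265, "twist": 0}, {"tx": -0.17, "ty": 0, "tz": -0.33, "twist": 0}, {"tx": -0.19, "ty": 0, "tz": -0.4, "twist": 0}]'

```text
t: 14.63
eef_pos: [0.4589, 0.3893, 0.185]
ee_rot: [3.141, 0.002, 0.459]
force: [0.7, 0.4, -2.4]
width: 0.0558
gripper_force: 39.8
```

Run:
```python
from h import *
s=get_state();print(s["force"],s["width"],s["eef_pos"])
mv((.41,.25,.1945),14)
mv((.40,.1030,.1945),8)
```

```text
[ 0.72027063  0.41564959 -2.43408397] 0.055778670869283085 [0.45892667 0.38933877 0.18495872]
tx -0.422 ty 0.413 tz -0.037 twist 0.0682 dist 0.148 t 14.63
tx -0.719 ty 0.923 tz -0.036 twist 0.1015 dist 0.292 t 14.63
```

>>> arm_command --commands '[{"tx": -0.1, "ty": 0.07, "tz": -0.03, "twist": 0.01}, {"tx": -0.22, "ty": 0.2, "tz": -0.04, "twist": 0.03}, {"tx": -0.33, "ty": 0.3, "tz": -0.04, "twist": 0.05}, {"tx": -0.44, "ty": 0.42, "tz": -0.04, "twist": 0.07}, {"tx": -0.54, "ty": 0.56, "tz": -0.04, "twist": 0.085}, {"tx": -0.62, "ty": 0.7, "tz": -0.04, "twist": 0.1015}, {"tx": -0.68, "ty": 0.83, "tz": -0.04, "twist": 0.1015}, {"tx": -0.72, "ty": 0.91, "tz": -0.04, "twist": 0.1015}]'

```text
t: 15.3
eef_pos: [0.3979, 0.1036, 0.195]
ee_rot: [-3.141, 0.0, 0.139]
force: [0.5, -0.9, -0.9]
width: 0.0555
gripper_force: 39.8
```

>>> arm_command --commands '[{"tx": 0, "ty": 0, "tz": 0, "twist": 0}, {"tx": 0, "ty": 0, "tz": 0, "twist": 0}, {"tx": 0, "ty": 0, "tz": 0, "twist": 0}, {"tx": 0, "ty": 0, "tz": 0, "twist": 0}, {"tx": 0, "ty": 0, "tz": 0, "twist": 0}, {"tx": 0, "ty": 0, "tz": 0, "twist": 0}, {"tx": 0, "ty": 0, "tz": 0, "twist": 0}, {"tx": 0, "ty": 0, "tz": 0, "twist": 0}]'

```text
t: 15.97
eef_pos: [0.3996, 0.1071, 0.1944]
ee_rot: [3.141, 0.0, 0.141]
force: [-0.7, -0.3, -1.8]
width: 0.0554
gripper_force: 39.8
```

Run:
```python
from h import *
import pickle
s=get_state();print(s["eef_pos"],s["ee_rot"],s["force"],s["width"])
pickle.dump(calibration("wrist"),open("w6.pkl","wb"))
im=grab_frame("wrist");a=grab_frame("scene")[:,:,::-1]
f=lambda i:cv2.resize(i,(400,300),interpolation=cv2.INTER_CUBIC)
cv2.imwrite("pics/w6.png",im[:,:,::-1])
cv2.imwrite("pics/w6c.png",cv2.resize(im[60:300,160:480,::-1],(800,600),interpolation=cv2.INTER_CUBIC))
```

```text
[0.39956513 0.10708718 0.19442555] [3.14132085e+00 3.90967197e-04 1.40574560e-01] [-0.6828232  -0.34068856 -1.77269681] 0.05537668951773568
```

View pics/w6c.png

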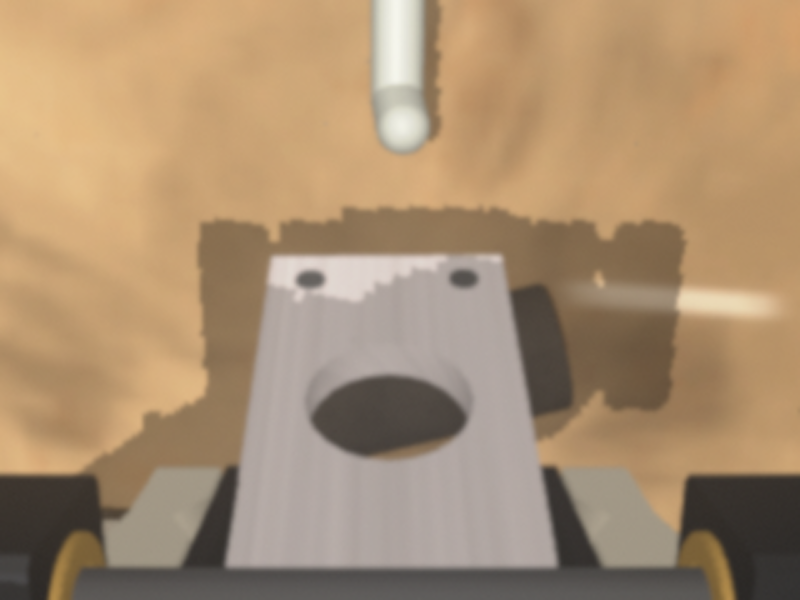

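```bash
sed 's/w3.pkl/w6.pkl/; s/T=np.array(\[[^]]*\])/T=np.array([.3996,.1071,.1944])/; s/yaw=.124/yaw=.1406/; s/^uv=.*/uv=[(268,162.4),(361.2,162.4),(315.2,221.6)]/; s/\.04,u-.13/.028,u-.105/g' fitt.py >fitt2.py; grep -n "028\|T=" fitt2.py; python3 fitt2.py
python3 - <<'E'
from h import *
import pickle
np.set_printoptions(precision=4,suppress=True)
w=pickle.load(open("w6.pkl","rb"))
print(plane(*ray("wrist",(321.2,110.8),w),.186))
print(plane(*ray("wrist",(319.2,62),w),.178),plane(*ray("wrist",(319.4,90),w),.178))
mv((.44,.11,.1944),8)
E
```

```text
4:w=pickle.load(open("w6.pkl","rb"));T=np.array([.3996,.1071,.1944]);G=T+[0,0,.019];yaw=.1406
9:    return [f((.005,.028,u-.105)),f((.005,-.028,u-.105)),f((0,0,u-.055))],G+A@[0,0,u-.055]
tilt [0.39640067 0.01491497] [ 3.2 -0.3  0.6 -0.3  1.4  0.7] hole-TCP [ 0.01532413  0.00216888 -0.01797671]
[0.4709 0.1151 0.186 ]
[0.492 0.119 0.178] [0.4799 0.1172 0.178 ]
tx 0.162 ty 0.010 tz 0.000 twist 0.0002 dist 0.041 t 16.07
```

>>> arm_command --commands '[{"tx": 0.02, "ty": 0.004, "tz": 0.003, "twist": 0}, {"tx": 0.06, "ty": 0.004, "tz": 0.003, "twist": 0}, {"tx": 0.1, "ty": 0.004, "tz": 0.003, "twist": 0}, {"tx": 0.14, "ty": 0.004, "tz": 0.003, "twist": 0}, {"tx": 0.18, "ty": 0.004, "tz": 0.003, "twist": 0}, {"tx": 0.21, "ty": 0.004, "tz": 0.003, "twist": 0}, {"tx": 0.24, "ty": 0.004, "tz": 0.003, "twist": 0}, {"tx": 0.24, "ty": 0.004, "tz": 0.003, "twist": 0}]'

```text
t: 16.73
eef_pos: [0.4606, 0.1143, 0.1935]
ee_rot: [3.141, 0.0, 0.139]
force: [-0.1, -0.7, -1.1]
width: 0.0555
gripper_force: 39.8
```

>>> arm_command --commands '[{"tx": 0.02, "ty": 0, "tz": 0, "twist": 0}, {"tx": 0.05, "ty": 0, "tz": 0, "twist": 0}, {"tx": 0.08, "ty": 0, "tz": 0, "twist": 0}, {"tx": 0.1, "ty": 0, "tz": 0, "twist": 0}, {"tx": 0.1, "ty": 0, "tz": 0, "twist": 0}, {"tx": 0.1, "ty": 0, "tz": 0, "twist": 0}, {"tx": 0.1, "ty": 0, "tz": 0, "twist": 0}, {"tx": 0.1, "ty": 0, "tz": 0, "twist": 0}]'

```text
t: 17.4
eef_pos: [0.4836, 0.1175, 0.1938]
ee_rot: [-3.142, 0.0, 0.14]
force: [-0.6, -0.4, -1.0]
width: 0.0555
gripper_force: 39.8
```

Run:
```python
from h import *
s=get_state();print(s["eef_pos"],s["force"])
c=calibration("wrist");im=grab_frame("wrist");cv2.imwrite("pics/w7.png",im[:,:,::-1])
for n in("big_plate_hole","small_plate_hole","hook_root"):print(n,[(r["uv"],r["score"]) for r in spot_point(n,"wrist")[:2]])
for n in("big_plate","small_plate"):print(n,[(r["rect"],r["score"]) for r in boxes_of(n,"wrist")[:2]])
h=s["eef_pos"]+np.array([.0153,.0022,-.018])
print("expected small hole",proj("wrist",h,c),"big top edge at x=.531,.541",proj("wrist",[(.531,.125,.218),(.541,.125,.218),(.536,.125,.163)],c))
```

```text
[0.48361811 0.11753591 0.19380423] [-0.61928697 -0.42367649 -1.04859582]
big_plate_hole [([318.2, 162.5], 0.66)]
small_plate_hole [([310.8, 63.1], 0.33)]
hook_root [([314.6, 63.9], 0.61)]
big_plate [([212.5, 135.9, 424.9, 206.7], 0.84)]
small_plate [([246.6, 202.3, 388.0, 329.8], 0.83), ([274.5, 36.2, 640.0, 244.9], 0.71)]
expected small hole [[316.53304593 222.38993606]] big top edge at x=.531,.541 [[314.72125372 178.01453106]
 [318.43404884 151.87894934]
 [316.40004238 146.57318656]]
```

>>> arm_command --commands '[{"tx": -0.01, "ty": 0, "tz": 0.01, "twist": 0}, {"tx": -0.01, "ty": 0, "tz": 0.02, "twist": 0}, {"tx": -0.01, "ty": 0, "tz": 0.03, "twist": 0}, {"tx": -0.01, "ty": 0, "tz": 0.04, "twist": 0}, {"tx": -0.01, "ty": 0, "tz": 0.05, "twist": 0}, {"tx": -0.01, "ty": 0, "tz": 0.056, "twist": 0}, {"tx": -0.01, "ty": 0, "tz": 0.056, "twist": 0}, {"tx": -0.01, "ty": 0, "tz": 0.056, "twist": 0}]'

```text
t: 18.37
eef_pos: [0.4815, 0.1173, 0.1799]
ee_rot: [3.141, -0.0, 0.14]
force: [-0.6, 1.0, 1.4]
width: 0.056
gripper_force: 39.8
```

>>> arm_command --commands '[{"tx": 0, "ty": 0, "tz": 0, "twist": 0}, {"tx": 0, "ty": 0, "tz": 0, "twist": 0}, {"tx": 0, "ty": 0, "tz": 0, "twist": 0}, {"tx": 0, "ty": 0, "tz": 0, "twist": 0}, {"tx": 0, "ty": 0, "tz": 0, "twist": 0}, {"tx": 0, "ty": 0, "tz": 0, "twist": 0}, {"tx": 0, "ty": 0, "tz": 0, "twist": 0}, {"tx": 0, "ty": 0, "tz": 0, "twist": 0}]' --claw 1

```text
t: 19.03
eef_pos: [0.4814, 0.1172, 0.1798]
ee_rot: [3.142, 0.0, 0.14]
force: [-0.4, -0.3, 0.1]
width: 0.0874
gripper_force: 0.0
```

>>> arm_command --commands '[{"tx": 0, "ty": 0, "tz": -0.03, "twist": 0}, {"tx": 0, "ty": 0, "tz": -0.07, "twist": 0}, {"tx": 0, "ty": 0, "tz": -0.12, "twist": 0}, {"tx": 0, "ty": 0, "tz": -0.18, "twist": 0}, {"tx": 0, "ty": 0, "tz": -0.25, "twist": 0}, {"tx": 0, "ty": 0, "tz": -0.32, "twist": 0}, {"tx": 0, "ty": 0, "tz": -0.4, "twist": 0}, {"tx": 0, "ty": 0, "tz": -0.42, "twist": 0}]'

```text
t: 19.7
eef_pos: [0.4829, 0.1177, 0.2893]
ee_rot: [-3.14, -0.006, 0.14]
force: [0.6, 0.4, 0.8]
width: 0.0876
gripper_force: 0.0
```

```bash
cat > chk.py <<'E'
from h import *
np.set_printoptions(precision=4,suppress=True)
s=get_state();print(s["t"],s["eef_pos"],s["force"])
x=np.load("b.npy")
for c in("scene","side","wrist"): cv2.imwrite(f"pics/k{c}.png",grab_frame(c)[:,:,::-1])
for n in("big_plate_hole","small_plate_hole","hook_root","poise_knob","beam_pivot"):
    rs=[]
    for c in("scene","side","wrist"):
        r=spot_point(n,c)
        if r and r[0]["score"]>.4: rs.append((c,ray(c,r[0]["uv"]),np.round(r[0]["uv"],1).tolist(),round(r[0]["score"],2)))
    print(n,[(a[0],a[2],a[3]) for a in rs],*(tri([a[1] for a in rs]) if len(rs)>1 else ()))
for n in("big_plate","small_plate"):
    for c in("scene","wrist"):print(n,c,[(np.round(r["rect"]).tolist(),round(r["score"],2)) for r in boxes_of(n,c)[:1]])
E
python3 chk.py
```

```text
19.7 [0.4829 0.1177 0.2893] [0.6086 0.4085 0.7899]
big_plate_hole [('scene', [326.8, 206.0], 0.73), ('side', [320.4, 225.8], 0.73), ('wrist', [318.8, 141.2], 0.9)] [0.5254 0.1215 0.1571] [np.float64(5.6), np.float64(5.8), np.float64(0.3)]
small_plate_hole [('scene', [315.2, 207.1], 0.75), ('side', [307.6, 228.6], 0.9), ('wrist', [316.1, 190.8], 0.59)] [0.4902 0.1168 0.1639] [np.float64(4.0), np.float64(1.9), np.float64(3.0)]
hook_root [('scene', [340.7, 191.7], 0.96), ('side', [341.6, 216.0], 0.61), ('wrist', [313.1, 73.2], 0.71)] [0.5758 0.1314 0.1738] [np.float64(2.5), np.float64(1.1), np.float64(1.7)]
poise_knob [('scene', [422.0, 215.4], 0.76), ('side', [391.8, 281.5], 0.95)] [ 0.5968 -0.1158  0.2056] [np.float64(2.8), np.float64(2.8)]
beam_pivot [('scene', [362.1, 203.7], 0.79), ('side', [355.8, 235.1], 0.58), ('wrist', [409.2, 72.3], 0.7)] [0.5874 0.0635 0.1671] [np.float64(3.4), np.float64(3.0), np.float64(1.4)]
big_plate scene [([311.0, 174.0, 340.0, 236.0], 0.88)]
big_plate wrist [([256.0, 127.0, 382.0, 164.0], 0.92)]
small_plate scene [([306.0, 180.0, 324.0, 230.0], 0.86)]
small_plate wrist [([273.0, 173.0, 360.0, 218.0], 0.84)]
```

Run:
```python
from h import *
mv((.609,-.102,.27),7.7)
mv((.609,-.102,.1765),7.7)
```

```text
tx 0.383 ty 0.940 tz 0.059 twist 0.0017 dist 0.254 t 20.80
tx 0.383 ty 0.940 tz 0.433 twist 0.0017 dist 0.276 t 20.80
```

>>> arm_command --commands '[{"tx": 0.05, "ty": 0.12, "tz": 0, "twist": 0}, {"tx": 0.1, "ty": 0.26, "tz": 0, "twist": 0}, {"tx": 0.16, "ty": 0.4, "tz": 0, "twist": 0}, {"tx": 0.22, "ty": 0.54, "tz": 0, "twist": 0}, {"tx": 0.28, "ty": 0.68, "tz": 0, "twist": 0}, {"tx": 0.33, "ty": 0.81, "tz": 0.03, "twist": 0}, {"tx": 0.37, "ty": 0.91, "tz": 0.06, "twist": 0}, {"tx": 0.383, "ty": 0.94, "tz": 0.06, "twist": 0}]' --claw 0.55

```text
t: 21.47
eef_pos: [0.6095, -0.1053, 0.2673]
ee_rot: [-3.142, 0.003, 0.137]
force: [-0.2, 0.9, -0.1]
width: 0.049
gripper_force: 0.0
```

Run:
```python
from h import *
np.set_printoptions(precision=4,suppress=True)
s=get_state();print(s["eef_pos"])
c=calibration("wrist");im=grab_frame("wrist");cv2.imwrite("pics/w8.png",im[:,:,::-1])
r=spot_point("poise_knob","wrist");print(r[:2]);b=boxes_of("poise_knob","wrist")[:1];print(b)
for q in r[:1]: print(plane(*ray("wrist",q["uv"],c),.1945))
g=cv2.cvtColor(im,cv2.COLOR_RGB2GRAY);print(proj("wrist",(.609,-.102,.1945),c))
u,v=np.round(proj("wrist",(.609,-.102,.1945),c)[0]).astype(int);print(g[v-40:v+41:8,u-48:u+49:8])
```

```text
[ 0.6095 -0.1053  0.2673]
[{'uv': [310.9, 216.3], 'score': 0.91}, {'uv': [32.2, 261.2], 'score': 0.28}]
[]
[ 0.6095 -0.1014  0.1945]
[[311.6474 217.1176]]
[[138 140 140 161 161 162 163 146 149 153 154 151 151]
 [133 137 137 198 206 204 203 184 153 154 153 153 150]
 [157 157 159 198 206 198 199 185 175 178 182 184 186]
 [194 194 191 200 202  91  76 177 169 162 164 155 152]
 [138 138 138 196 108  67  68  66 148 144 140 141 145]
 [198 200 202 200  69  68  71  68 203 187 160 144 159]
 [199 204 201 202 182  68  68  75 206 210 210 209 208]
 [196 200 197 196 195 193 187 192 198 201 202 199 192]
 [195 195 196 197 194 191 190 190 193 198 198 204 208]
 [ 98 197 202 199 195 192 192 195 198 202 208 213 214]
 [ 87 198 204 200 197 193 195 196 198 206 215 214 217]]
```

```bash
python3 -c "
from h import *
mv((.6095,-.1016,.1765),7.7)"
```

```text
tx 0.003 ty -0.004 tz 0.371 twist 0.0013 dist 0.093 t 21.62
```

>>> arm_command --commands '[{"tx": 0.003, "ty": -0.004, "tz": 0.05, "twist": 0}, {"tx": 0.003, "ty": -0.004, "tz": 0.11, "twist": 0}, {"tx": 0.003, "ty": -0.004, "tz": 0.17, "twist": 0}, {"tx": 0.003, "ty": -0.004, "tz": 0.23, "twist": 0}, {"tx": 0.003, "ty": -0.004, "tz": 0.29, "twist": 0}, {"tx": 0.003, "ty": -0.004, "tz": 0.34, "twist": 0}, {"tx": 0.003, "ty": -0.004, "tz": 0.37, "twist": 0}, {"tx": 0.003, "ty": -0.004, "tz": 0.37, "twist": 0}]'

```text
t: 22.28
eef_pos: [0.6086, -0.0999, 0.1763]
ee_rot: [-3.141, 0.002, 0.141]
force: [0.2, 0.1, -0.2]
width: 0.0483
gripper_force: 0.0
```

>>> arm_command --commands '[{"tx": 0, "ty": 0, "tz": 0, "twist": 0}, {"tx": 0, "ty": 0, "tz": 0, "twist": 0}, {"tx": 0, "ty": 0, "tz": 0, "twist": 0}, {"tx": 0, "ty": 0, "tz": 0, "twist": 0}, {"tx": 0, "ty": 0, "tz": 0, "twist": 0}, {"tx": 0, "ty": 0, "tz": 0, "twist": 0}, {"tx": 0, "ty": 0, "tz": 0, "twist": 0}, {"tx": 0, "ty": 0, "tz": 0, "twist": 0}]' --claw 0 --grip_force 8

```text
t: 22.95
eef_pos: [0.6099, -0.1011, 0.1778]
ee_rot: [3.141, -0.001, 0.14]
force: [-0.3, -0.5, 3.2]
width: 0.0209
gripper_force: 8.0
```

>>> arm_command --commands '[{"tx": 0, "ty": -0.02, "tz": -0.003, "twist": 0}, {"tx": 0, "ty": -0.05, "tz": -0.007, "twist": 0}, {"tx": 0, "ty": -0.08, "tz": -0.011, "twist": 0}, {"tx": 0, "ty": -0.11, "tz": -0.015, "twist": 0}, {"tx": 0, "ty": -0.14, "tz": -0.02, "twist": 0}, {"tx": 0, "ty": -0.17, "tz": -0.024, "twist": 0}, {"tx": 0, "ty": -0.195, "tz": -0.028, "twist": 0}, {"tx": 0, "ty": -0.2, "tz": -0.028, "twist": 0}]'

```text
t: 23.62
eef_pos: [0.6031, -0.0502, 0.185]
ee_rot: [3.142, -0.001, 0.141]
force: [1.7, -2.4, 7.1]
width: 0.021
gripper_force: 8.0
```

>>> arm_command --commands '[{"tx": 0, "ty": 0, "tz": 0, "twist": 0}, {"tx": 0, "ty": 0, "tz": 0, "twist": 0}, {"tx": 0, "ty": 0, "tz": 0, "twist": 0}, {"tx": 0, "ty": 0, "tz": 0, "twist": 0}, {"tx": 0, "ty": 0, "tz": 0, "twist": 0}, {"tx": 0, "ty": 0, "tz": 0, "twist": 0}, {"tx": 0, "ty": 0, "tz": 0, "twist": 0}, {"tx": 0, "ty": 0, "tz": 0, "twist": 0}]' --claw 1

```text
t: 24.28
eef_pos: [0.6026, -0.0516, 0.1842]
ee_rot: [-3.142, 0.0, 0.14]
force: [-0.0, -0.5, -0.0]
width: 0.0691
gripper_force: 0.0
```

>>> arm_command --commands '[{"tx": 0, "ty": 0, "tz": -0.05, "twist": 0}, {"tx": 0, "ty": 0, "tz": -0.1, "twist": 0}, {"tx": 0, "ty": 0, "tz": -0.2, "twist": 0}, {"tx": 0, "ty": 0, "tz": -0.3, "twist": 0}, {"tx": 0, "ty": 0, "tz": -0.4, "twist": 0}, {"tx": 0, "ty": 0, "tz": -0.45, "twist": 0}, {"tx": 0, "ty": 0, "tz": -0.45, "twist": 0}, {"tx": 0, "ty": 0, "tz": -0.45, "twist": 0}]'

```text
t: 24.95
eef_pos: [0.6029, -0.0514, 0.2975]
ee_rot: [-3.141, -0.002, 0.14]
force: [-0.6, -0.9, -0.8]
width: 0.0878
gripper_force: 0.0
```

```bash
cat > tilt.py <<'E'
from h import *
np.set_printoptions(precision=3,suppress=True)
x=np.load("b.npy");yaw=x[2];o=np.array([x[0],x[1],.165])
pt=lambda t,a:o+R.from_euler("ZX",[yaw,t]).as_matrix()@np.array(a)
s=get_state();print(s["t"],s["eef_pos"])
ts=np.linspace(-.16,.16,65)
for c in("scene","side"):
    im=grab_frame(c);cv2.imwrite(f"pics/t{c}{s['t']:.1f}.png",im[:,:,::-1]);ref=cv2.imread(f"pics/{c}0.png")[:,:,::-1]
    for n,a,h in(("point",(0,-x[5]+.008,0),(7,7)),("scale",(0,-.03,.0),(6,6)),("hookend",(0,x[4]-.01,.004),(6,6))):
        p0=proj(c,pt(.14,a))[0];T=cv2.getRectSubPix(np.ascontiguousarray(ref),(2*h[0]+1,2*h[1]+1),tuple(map(float,p0)))
        sc=[]
        for t in ts:
            best=-1
            for du in(-1,0,1):
                for dv in(-1,0,1):
                    q=proj(c,pt(t,a))[0]+(du,dv);P=cv2.getRectSubPix(im,T.shape[1::-1],tuple(map(float,q)))
                    if du==dv==0: best=max(best,cv2.matchTemplate(P,T,cv2.TM_CCOEFF_NORMED)[0,0])
            sc.append(best)
        sc=np.array(sc);i=np.argsort(sc)[::-1][:4];print(c,n,"tilt",ts[i],"score",sc[i])
    r=spot_point("hook_root",c);k=spot_point("poise_knob",c)
    print(c,[np.round(q[0]["uv"],1) for q in(r,k) if q])
E
python3 tilt.py
```

```text
24.95 [ 0.603 -0.051  0.297]
scene point tilt [-0.015 -0.02  -0.01  -0.025] score [0.465 0.457 0.442 0.415]
scene scale tilt [0.095 0.12  0.105 0.11 ] score [0.643 0.642 0.642 0.641]
scene hookend tilt [0.08  0.085 0.075 0.09 ] score [0.648 0.647 0.646 0.644]
scene [array([339.4, 195.3]), array([399.5, 194.5])]
side point tilt [-0.03  -0.035 -0.025 -0.04 ] score [0.556 0.549 0.543 0.533]
side scale tilt [-0.045 -0.04  -0.015 -0.05 ] score [0.434 0.434 0.434 0.434]
side hookend tilt [0.005 0.    0.01  0.015] score [0.633 0.633 0.633 0.632]
side [array([341.1, 218.7]), array([380.1, 254.8])]
```

```bash
cat > tilt2.py <<'E'
from h import *
np.set_printoptions(precision=3,suppress=True)
x=np.load("b.npy");yaw=x[2];o=np.array([x[0],x[1],.165])
C={c:calibration(c) for c in("scene","side")}
def edge(seg):
    L=[];
    for xx,z in((-.004,.009),(-.004,-.009),(.004,.009)):
        for a,b in seg: L.append(np.stack([np.full(60,xx),np.linspace(a,b,60),np.full(60,z)],1))
    return L
def score(g,c,t,off,seg):
    A=R.from_euler("ZX",[yaw,t]).as_matrix();s=0;L=edge(seg)
    for l in L:
        q=proj(c,o+l@A.T,C[c])+off;d=q[-1]-q[0];n=np.array([-d[1],d[0]])/np.linalg.norm(d)
        f=lambda k:cv2.remap(g,*(q+k*n).astype(np.float32).T[:, :,None],cv2.INTER_LINEAR)
        s+=abs((f(1.)-f(-1.)).mean())   # signed mean along the edge
    return s/len(L)
if __name__=="__main__":
    import sys
    s=get_state();print(s["t"],s["eef_pos"])
    for c in C:
        im=grab_frame(c);ref=cv2.imread(f"pics/{c}0.png",0).astype(np.float32);g=cv2.cvtColor(im,cv2.COLOR_RGB2GRAY).astype(np.float32)
        s0=[(-.215,-.185),(-.13,-.02),(.015,.06)];s1=[(-.215,-.13),(-.04,-.02),(.015,.06)]
        off=[(score(ref,c,.14,np.array((a*0,b)),s0),a,b) for a in(0,) for b in np.arange(-4,4.1,.25)]
        m=max(off);ts=np.arange(-.16,.161,.005)
        for nm,G,sg in(("ref",ref,s0),("now",g,s1)):
            v=np.array([max(score(G,c,t,np.array((0,m[2]+e)),sg) for e in(-.5,0,.5)) for t in ts]);i=np.argsort(v)[::-1][:6]
            print(c,nm,"off",m[2],ts[i],v[i])
E
python3 tilt2.py
```

```text
25.25 [ 0.602 -0.052  0.296]
scene ref off 0.75 [0.145 0.14  0.15  0.135 0.155 0.13 ] [35.9   35.502 35.001 34.638 33.499 33.199]
scene now off 0.75 [-0.025 -0.03  -0.02  -0.035 -0.04  -0.015] [17.515 17.41  17.148 17.106 16.497 16.17 ]
side ref off 0.75 [0.125 0.13  0.135 0.12  0.14  0.145] [49.565 49.539 49.484 48.957 48.886 47.739]
side now off 0.75 [-0.05  -0.045 -0.055 -0.06  -0.04  -0.065] [21.634 21.534 21.468 21.227 21.205 20.857]
```

```bash
python3 tilt2.py
python3 - <<'E'
from h import *
np.set_printoptions(precision=4,suppress=True)
c=calibration("wrist");grab_frame("wrist");r=spot_point("poise_knob","wrist");print(r[:1])
for z in(.21,.215,.22): print(plane(*ray("wrist",r[0]["uv"],c),z))
E
```

```text
25.35 [ 0.603 -0.052  0.296]
scene ref off 0.75 [0.145 0.14  0.15  0.135 0.155 0.13 ] [35.9   35.502 35.001 34.638 33.499 33.199]
scene now off 0.75 [-0.025 -0.03  -0.035 -0.02  -0.04  -0.015] [17.592 17.523 17.22  17.156 16.594 16.128]
side ref off 0.75 [0.125 0.13  0.135 0.12  0.14  0.145] [49.565 49.539 49.484 48.957 48.886 47.739]
side now off 0.75 [-0.05  -0.045 -0.055 -0.04  -0.06  -0.035] [21.556 21.46  21.371 21.115 21.1   20.717]
[{'uv': [302.7, 216.3], 'score': 0.57}]
[ 0.5974 -0.0423  0.21  ]
[ 0.5991 -0.0422  0.215 ]
[ 0.6008 -0.0422  0.22  ]
```

```bash
python3 -c "
from h import *
mv((.6015,-.0432,.202),7.9)"
```

```text
tx 0.000 ty -0.034 tz 0.379 twist 0.0006 dist 0.095 t 25.55
```

>>> arm_command --commands '[{"tx": 0, "ty": -0.034, "tz": 0, "twist": 0}, {"tx": 0, "ty": -0.034, "tz": 0.05, "twist": 0}, {"tx": 0, "ty": -0.034, "tz": 0.12, "twist": 0}, {"tx": 0, "ty": -0.034, "tz": 0.2, "twist": 0}, {"tx": 0, "ty": -0.034, "tz": 0.28, "twist": 0}, {"tx": 0, "ty": -0.034, "tz": 0.34, "twist": 0}, {"tx": 0, "ty": -0.034, "tz": 0.38, "twist": 0}, {"tx": 0, "ty": -0.034, "tz": 0.38, "twist": 0}]' --claw 0.6

```text
t: 26.22
eef_pos: [0.6003, -0.0428, 0.1996]
ee_rot: [-3.141, 0.004, 0.14]
force: [-0.1, -0.3, -0.4]
width: 0.0528
gripper_force: 0.0
```

>>> arm_command --commands '[{"tx": 0, "ty": 0, "tz": 0, "twist": 0}, {"tx": 0, "ty": 0, "tz": 0, "twist": 0}, {"tx": 0, "ty": 0, "tz": 0, "twist": 0}, {"tx": 0, "ty": 0, "tz": 0, "twist": 0}, {"tx": 0, "ty": 0, "tz": 0, "twist": 0}, {"tx": 0, "ty": 0, "tz": 0, "twist": 0}, {"tx": 0, "ty": 0, "tz": 0, "twist": 0}, {"tx": 0, "ty": 0, "tz": 0, "twist": 0}]' --claw 0 --grip_force 8

```text
t: 26.88
eef_pos: [0.6017, -0.0431, 0.2021]
ee_rot: [3.141, -0.001, 0.14]
force: [0.9, -0.8, 0.6]
width: 0.0208
gripper_force: 8.0
```

>>> arm_command --commands '[{"tx": 0, "ty": 0.004, "tz": 0, "twist": 0}, {"tx": 0, "ty": 0.008, "tz": 0, "twist": 0}, {"tx": 0, "ty": 0.012, "tz": 0, "twist": 0}, {"tx": 0, "ty": 0.016, "tz": 0, "twist": 0}, {"tx": 0, "ty": 0.02, "tz": 0, "twist": 0}, {"tx": 0, "ty": 0.02, "tz": 0, "twist": 0}, {"tx": 0, "ty": 0.02, "tz": 0, "twist": 0}, {"tx": 0, "ty": 0.02, "tz": 0, "twist": 0}]'

```text
t: 27.55
eef_pos: [0.6023, -0.0481, 0.2019]
ee_rot: [3.141, -0.0, 0.14]
force: [1.7, 0.8, 0.3]
width: 0.0209
gripper_force: 8.0
```

>>> arm_command --commands '[{"tx": 0, "ty": 0, "tz": 0, "twist": 0}, {"tx": 0, "ty": 0, "tz": 0, "twist": 0}, {"tx": 0, "ty": 0, "tz": 0, "twist": 0}, {"tx": 0, "ty": 0, "tz": 0, "twist": 0}, {"tx": 0, "ty": 0, "tz": -0.05, "twist": 0}, {"tx": 0, "ty": 0, "tz": -0.15, "twist": 0}, {"tx": 0, "ty": 0, "tz": -0.25, "twist": 0}, {"tx": 0, "ty": 0, "tz": -0.35, "twist": 0}]' --claw 1

```text
t: 28.22
eef_pos: [0.6018, -0.0482, 0.2902]
ee_rot: [3.141, 0.001, 0.14]
force: [0.1, 0.6, -0.1]
width: 0.0687
gripper_force: 0.0
```

>>> arm_command --commands '[{"tx": 0, "ty": 0, "tz": 0, "twist": 0}, {"tx": 0, "ty": 0, "tz": 0, "twist": 0}, {"tx": 0, "ty": 0, "tz": 0, "twist": 0}, {"tx": 0, "ty": 0, "tz": 0, "twist": 0}, {"tx": 0, "ty": 0, "tz": 0, "twist": 0}, {"tx": 0, "ty": 0, "tz": 0, "twist": 0}, {"tx": 0, "ty": 0, "tz": 0, "twist": 0}, {"tx": 0, "ty": 0, "tz": 0, "twist": 0}]'

```text
t: 28.88
eef_pos: [0.6021, -0.0481, 0.2889]
ee_rot: [3.142, 0.001, 0.14]
force: [-0.1, 0.4, 0.4]
width: 0.0875
gripper_force: 0.0
```

```bash
python3 tilt2.py; python3 tilt2.py|grep now;python3 tilt.py
```

```text
28.8833 [ 0.602 -0.048  0.289]
scene ref off 0.75 [0.145 0.14  0.15  0.135 0.155 0.13 ] [35.9   35.502 35.001 34.638 33.499 33.199]
scene now off 0.75 [ 0.    -0.005  0.005 -0.01   0.01  -0.015] [18.237 18.061 17.846 17.554 16.898 16.646]
side ref off 0.75 [0.125 0.13  0.135 0.12  0.14  0.145] [49.565 49.539 49.484 48.957 48.886 47.739]
side now off 0.75 [-0.02  -0.015 -0.025 -0.01  -0.03  -0.005] [18.974 18.935 18.902 18.788 18.691 18.518]
scene now off 0.75 [ 0.    -0.005  0.005 -0.01   0.01  -0.015] [18.395 18.179 18.046 17.658 17.146 16.721]
side now off 0.75 [-0.015 -0.02  -0.01  -0.025 -0.03  -0.005] [19.027 19.024 18.911 18.91  18.674 18.658]
29.0833 [ 0.602 -0.048  0.289]
scene point tilt [0.015 0.01  0.02  0.005] score [0.633 0.613 0.591 0.551]
scene scale tilt [0.13  0.125 0.12  0.135] score [0.68  0.68  0.678 0.678]
scene hookend tilt [0.085 0.08  0.09  0.075] score [0.679 0.679 0.677 0.674]
scene [array([338.7, 194.4]), array([402.7, 195.5])]
side point tilt [0.01  0.005 0.    0.015] score [0.551 0.551 0.542 0.535]
side scale tilt [0.04  0.045 0.035 0.015] score [0.464 0.463 0.462 0.462]
side hookend tilt [0.03  0.035 0.025 0.02 ] score [0.654 0.654 0.653 0.652]
side [array([344.6, 217.7]), array([381.3, 256.7])]
```

>>> arm_command --commands '[{"tx": 0, "ty": 0, "tz": -0.03, "twist": 0}, {"tx": 0, "ty": 0, "tz": -0.05, "twist": 0}, {"tx": 0, "ty": 0, "tz": -0.05, "twist": 0}, {"tx": 0, "ty": 0, "tz": -0.05, "twist": 0}, {"tx": 0, "ty": 0, "tz": -0.05, "twist": 0}, {"tx": 0, "ty": 0, "tz": -0.05, "twist": 0}, {"tx": 0, "ty": 0, "tz": -0.05, "twist": 0}, {"tx": 0, "ty": 0, "tz": -0.05, "twist": 0}]'

```text
t: 30.05
eef_pos: [0.6021, -0.048, 0.3016]
ee_rot: [3.142, 0.0, 0.14]
force: [-0.4, -0.4, 0.2]
width: 0.0873
gripper_force: 0.0
```

```bash
python3 tilt2.py|grep now; python3 chk.py|head -4
```

```text
scene now off 0.75 [ 0.    -0.005  0.005 -0.01   0.01  -0.015] [18.384 18.152 18.06  17.687 17.152 16.754]
side now off 0.75 [-0.02  -0.015 -0.025 -0.01  -0.03  -0.005] [19.196 19.182 19.101 19.056 18.879 18.796]
30.15 [ 0.6021 -0.048   0.3017] [0.3439 0.5123 0.1536]
big_plate_hole [('scene', [326.4, 209.7], 0.6), ('side', [322.3, 226.8], 0.97), ('wrist', [124.0, 241.7], 0.83)] [0.5279 0.1251 0.148 ] [np.float64(6.9), np.float64(6.3), np.float64(1.8)]
small_plate_hole [('scene', [315.6, 209.4], 0.83), ('side', [305.8, 232.7], 0.85)] [0.4844 0.104  0.164 ] [np.float64(2.5), np.float64(2.5)]
hook_root [('scene', [339.9, 196.9], 0.62), ('side', [342.7, 217.8], 0.92), ('wrist', [102.1, 193.9], 0.75)] [0.5777 0.135  0.162 ] [np.float64(3.5), np.float64(2.4), np.float64(2.6)]
```

Stable and level, both plates on the hook in the right order.

```bash
python3 -c "
from station import job_done
print(job_done())"
```

```text
the job is handed in; nothing more can be done
None
```

I handed the job in at about 30 s: the big plate hangs on the hook with the small one in front, and the beam rests level at about 0 rad (my camera estimates ran from -0.02 to +0.015, limit ±0.035); the hand-in call returned no verdict.

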